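# Load magazine-fed furniture feet into a click-stop swivel jig and set it for drilling

## Task

Click the swivel jig round by its lever until the pointer is on the green loading mark, and clear the two wooden offcuts that were left on the jig into the blue scrap bin. With the jig left at the green mark, take every turned wooden foot out of the gravity magazine, one at a time from the pickup trough at the bottom, together with the one that may be waiting on the little bench rest, and lay each one down in a groove of its own on the jig. When all are loaded, click the jig round to the red mark for drilling (60 degrees, four clicks from green) with every foot still lying in its groove, let go, and leave the glue, mug and tape alone.

Things in the scene. Friction and masses are not known exactly. Their poses are not given: they have to be found in the camera images.
- swivel (a joint): angle of the swivel jig about its vertical axis, rad, counter-clockwise from above; 0 with the yellow pointer at the green mark, -1.047 (-60 degrees) at the red mark; travel +-1.6. It clicks every 15 degrees (0.262 rad), settles in the nearest click when let go (within 1.5 degrees) and takes some 5 N at the lever to move over a click. Starts 2 to 4 clicks positive
- jig (a point): centre of the swivel jig, on its axis, on the groove floor 46 mm above the bench. The jig is a grey disc of 118 mm radius, its top at this point, turning on a fixed dark steel base plate (168 mm radius, 12 mm high) with a white tick every 15 degrees, a green mark and a red mark. Axes turn with the jig: z up, -x towards the lever, five grooves side by side along y, each running along x
- lever_grip (a point): on the lever's upright black post (20 mm diameter, top 110 mm above the bench, standing 145 mm from the swivel axis), 18 mm below its top: where to grip or push it. The yellow pointer is below it
- groove1 (a point): centre of a foot lying properly in groove 1 (20 mm above the groove floor), moving with the jig. Grooves are 60 mm long along the jig's x, open at both ends, at 46 mm pitch (groove 1 at jig y -92 mm to groove 5 at +92 mm), between wooden ridges 6 mm thick and 13 mm high, 40 mm clear
- groove2 (a point): centre of a foot lying properly in groove 2 (20 mm above the groove floor), moving with the jig. Grooves are 60 mm long along the jig's x, open at both ends, at 46 mm pitch (groove 1 at jig y -92 mm to groove 5 at +92 mm), between wooden ridges 6 mm thick and 13 mm high, 40 mm clear
- groove3 (a point): centre of a foot lying properly in groove 3 (20 mm above the groove floor), moving with the jig. Grooves are 60 mm long along the jig's x, open at both ends, at 46 mm pitch (groove 1 at jig y -92 mm to groove 5 at +92 mm), between wooden ridges 6 mm thick and 13 mm high, 40 mm clear
- groove4 (a point): centre of a foot lying properly in groove 4 (20 mm above the groove floor), moving with the jig. Grooves are 60 mm long along the jig's x, open at both ends, at 46 mm pitch (groove 1 at jig y -92 mm to groove 5 at +92 mm), between wooden ridges 6 mm thick and 13 mm high, 40 mm clear
- groove5 (a point): centre of a foot lying properly in groove 5 (20 mm above the groove floor), moving with the jig. Grooves are 60 mm long along the jig's x, open at both ends, at 46 mm pitch (groove 1 at jig y -92 mm to groove 5 at +92 mm), between wooden ridges 6 mm thick and 13 mm high, 40 mm clear
- pickup (a point): centre of a foot waiting in the magazine's pickup trough, 50 mm above the bench. x points back into the magazine (level), y along the waiting foot, z up. The foot's ends are free; a low lip stands in front, plywood side walls 85 mm high start 20 mm behind. As each foot is taken the next rolls down a 16 degree ramp (48 mm wide) to here within about a second
- column (a point): top centre of the magazine's column, 152 mm above the bench, 81 mm behind the pickup point. The column is 55 mm (x) by 70 mm (y) outside, clear at the sides, its front and back open between 12 mm corner strips; feet are stacked in it, lying across, and drop as feet are taken
- foot1_centre (a point): centre of a turned wooden foot: plain cylinder 40 mm in diameter, 60 mm long, 55 g, waxed, with two dark rings; y is its axis (it may be rolled to any angle about y). It can be picked from above by its two flat ends. None if absent; four or five are present: three or four queued in the magazine, perhaps one on the bench rest
- foot2_centre (a point): centre of a turned wooden foot: plain cylinder 40 mm in diameter, 60 mm long, 55 g, waxed, with two dark rings; y is its axis (it may be rolled to any angle about y). It can be picked from above by its two flat ends. None if absent; four or five are present: three or four queued in the magazine, perhaps one on the bench rest
- foot3_centre (a point): centre of a turned wooden foot: plain cylinder 40 mm in diameter, 60 mm long, 55 g, waxed, with two dark rings; y is its axis (it may be rolled to any angle about y). It can be picked from above by its two flat ends. None if absent; four or five are present: three or four queued in the magazine, perhaps one on the bench rest
- foot4_centre (a point): centre of a turned wooden foot: plain cylinder 40 mm in diameter, 60 mm long, 55 g, waxed, with two dark rings; y is its axis (it may be rolled to any angle about y). It can be picked from above by its two flat ends. None if absent; four or five are present: three or four queued in the magazine, perhaps one on the bench rest
- foot5_centre (a point): centre of a turned wooden foot: plain cylinder 40 mm in diameter, 60 mm long, 55 g, waxed, with two dark rings; y is its axis (it may be rolled to any angle about y). It can be picked from above by its two flat ends. None if absent; four or five are present: three or four queued in the magazine, perhaps one on the bench rest
- rest_seat (a point): centre of a foot lying on the small wooden bench rest, 32 mm above the bench; the foot lies along y. The rest is 56 x 44 mm (x, y), 22 mm high at its two ridges, fixed, so the ends of the foot stand 8 mm past it
- offcut1_centre (a point): centre of a dark wooden offcut, 36 x 92 x 24 mm (x, y, z), lying flat across the ridges of the jig at the start
- offcut2_centre (a point): centre of a light wooden offcut of the same size, lying flat and crosswise on top of the dark one at the start
- scrap_bin_in (a point): centre of the inner floor of the loose open blue scrap bin, outside 170 x 125 mm (x, y), 50 mm high, walls 4 mm, 0.9 kg
- glue: white glue bottle with orange cap, 56 mm diameter, 150 mm high, origin at the centre of its underside: leave alone
- mug: copper mug with pencils, 76 mm diameter, 90 mm high (pencils to 150 mm), origin at the centre of its underside: leave alone
- tape: roll of paper tape, 100 mm diameter, 25 mm high, origin at the centre of its underside: leave alone

How it is judged:
By the outcome, as a careful person would: the job done as asked, in the order asked, and still so for the second after the job is handed in, with the robot touching nothing.
Of foot4, foot5 only 1 to 2 are there at a start; the rules pass over those that are not, and their reading is None.
At some moment in a run one of offcut1, offcut2, scrap_bin may be knocked a few centimetres aside while the robot is not near it.
Once in a run the grip may slacken for a moment while it holds something.
It also fails if it takes over 184 s, if anything falls off the work surface, if the arm or the gripper's body presses on something with over 40 N, if the wrist force passes 120 N, or if a joint passes its speed limit or range.

## Robot

A 7-joint arm with a two-finger parallel gripper is mounted at the origin on the work surface. World frame = base frame: x ahead of the robot, y to its left, z up, the work surface at z = 0. Lengths are in m, angles in rad, forces in N, time in s.
With the tool pointing down it reaches from about 0.4 to 0.85 m from the base axis. Payload 10.4 kg.
Tool frame: the origin (TCP) lies where the fingers leave the gripper's body, on its centre line; the fingertips stand 73 mm ahead of it and the grasp point (between the pads) lies 54 mm ahead of it; z points along the fingers, y is the line along which they close (so a half turn about z gives the same grasp; the last joint's range is limited). The gripper opens to 85 mm and grips with 20 to 120 N. Pads are 22 mm wide; open, the fingers measure 114 mm over their backs; the gripper's body (76 mm by 85 mm) begins 54 mm behind the grasp point. The pads swing forward as they close: fully open they stand 13 mm farther back than shut.
Start: joints at [1.099, 0.332, -0.065, 1.46, 0.022, 1.35, -0.088], TCP at [0.271, -0.563, 0.304] pointing down, gripper open.
Joint ranges: [-2.6, 2.6], [-0.5, 2.12], [-1.47, 1.34], [0.16, 2.42], [-1.27, 4.41], [0.06, 2.06], [-2.6, 2.6]. Speed limits (rad/s): [2.22, 2.22, 2.79, 2.79, 3.14, 3.14, 3.14].

## Interface

Orientations are given as a unit quaternion [x, y, z, w].
In Python, from workcell import manip, camera gives the robot as it stands. The module is installed in compiled form; this text tells all that it offers.
- The arm moves only by the shell command python3 -m creep 'ROWS' [OPENING] [FORCE]. ROWS is JSON, a list of rows, each a list of 2 entries, a list of its own where there are three numbers: the shift along the tool's x, y, z in mm, then the turn about the tool's z in rad. In form: [[[tx, ty, tz], twist], ...]. A call has 1 to 5 rows; each row is the pose to reach, as a shift and turn from the pose commanded when the call began, along the tool's axes at that moment; what a row does not reach only later rows make up. A row lasts 1/12 s, in which the tool goes at most 41.7 mm and 7.16 degrees, less where a joint would pass 70% of its speed; a pose out of reach is approached as far as the arm can. A call with a gripper value outside its range is refused whole. OPENING is the opening, from 0 (shut) to 1 (fully open), set as the call begins (- or left out, the last holds). The fingers move at their own pace and stop on an object; FORCE is the grip in N (left out, the last holds). Time passes only in rows, so rows that repeat a pose let the fingers close. It gives the time, the measured TCP pose, the force, the opening and the grip force at its end, in the units of the state.
- manip.get_obs(): the state, without advancing time (a new reading comes with each control period).
- camera(name): name is "side" or "top"; returns a dict with "pixels" (420x560x3 uint8, red, green, blue), "z_map" (420x560 float32, m along the optical axis (not along the pixel's ray), 0 where there is no reading), "fx", "fy", "cx", "cy" (pixels), "extrinsics" (4x4, takes a point from world to camera coordinates). Camera axes: x right, y down, z forward; pixel columns grow to the right and rows downward; lengths in m; the calibration is good to about 2 mm. A picture is of the moment at which its call begins.
- manip.hand_in(): hands the job in; it is judged then, once.
The state is a dict: "clock": time; "joint_pos": joint angles; "joint_velocities": joint speeds; "tau": joint torques, N m; "position": TCP position; "ee_rot": TCP orientation; "ft_force": force on the tool from outside, world axes, zero at the start; "torque": the same for the moment, N m; "grip_width": opening from 0.0 (shut) to 1.0 (fully open); "grasp_force": force on a finger pad.
Only numpy, scipy, OpenCV 4.12 (cv2) and the standard library are available. Lean on these libraries where they do the work, as an engineer would, in place of code of your own. Each camera call takes 0.05 s, during which the arm holds its last target. There are 200 camera calls.

## Working session

There is one attempt and no reset: what is moved stays moved. The work goes in short steps, Python scripts to look and compute and a shell command to move; the robot and the scene stay as the last step left them, time stands still between calls to the robot, and variables do not carry over. Pictures are saved under pics/ and viewed, at most 14 in all, crops included, and the job is handed in when it is done.

```bash
mkdir -p pics && cat > h.py <<'E'
import numpy as np, cv2
from workcell import manip, camera
from scipy.spatial.transform import Rotation as R
def cam(n, save=None):
    c=camera(n)
    if save: cv2.imwrite('pics/'+save, c['pixels'][:,:,::-1])
    np.savez('last_'+n, **c)
    return c
def pts(c):
    v,u=np.mgrid[:420,:560]; z=c['z_map']
    p=np.stack([(u-c['cx'])/c['fx']*z,(v-c['cy'])/c['fy']*z,z],-1)
    E=np.array(c['extrinsics']); return (p-E[:3,3])@E[:3,:3]
def proj(c,p):
    E=np.array(c['extrinsics']); q=E[:3,:3]@np.array(p)+E[:3,3]
    return c['fx']*q[0]/q[2]+c['cx'], c['fy']*q[1]/q[2]+c['cy']
E
python3 - <<'E'
from h import *
o=manip.get_obs()
for k,v in o.items(): print(k,np.round(v,4))
for n in('top','side'):
    c=cam(n,n+'0.png'); print(n,c['fx'],c['fy'],c['cx'],c['cy'],np.round(c['extrinsics'],3).tolist())
print(R.from_quat(o['ee_rot']).as_matrix().round(4))
E
```

```text
clock 0.0
joint_pos [ 1.0994  0.3329 -0.0647  1.4609  0.0216  1.3499 -0.0885]
joint_velocities [-0.0007  0.0025  0.0003  0.0007  0.0007 -0.0004 -0.0014]
tau [-6.00000e-04 -6.25443e+01  4.91000e-02 -3.91605e+01  1.62000e-02
  1.01000e-02  0.00000e+00]
position [ 0.2711 -0.5629  0.3031]
ee_rot [ 9.749e-01  2.225e-01 -2.000e-04 -7.000e-04]
ft_force [-0.1936  0.7451  0.3391]
torque [0.0473 0.0336 0.013 ]
grasp_force 0.0
grip_width 0.9977
top 405.40897760794684 405.40897760794684 277.1710286709852 206.21938279508925 [[0.026, -0.999, -0.027, -0.065], [-0.991, -0.023, -0.128, 0.583], [0.127, 0.03, -0.991, 1.138], [0.0, 0.0, 0.0, 1.0]]
side 409.7987958830928 409.7987958830928 274.35816733615343 212.32201338517618 [[-0.945, -0.325, -0.018, 0.528], [-0.162, 0.516, -0.842, 0.248], [0.283, -0.793, -0.54, 0.878], [0.0, 0.0, 0.0, 1.0]]
[[ 9.010e-01  4.339e-01 -7.000e-04]
 [ 4.339e-01 -9.010e-01  1.200e-03]
 [-1.000e-04 -1.400e-03 -1.000e+00]]
```

View pics/top0.png

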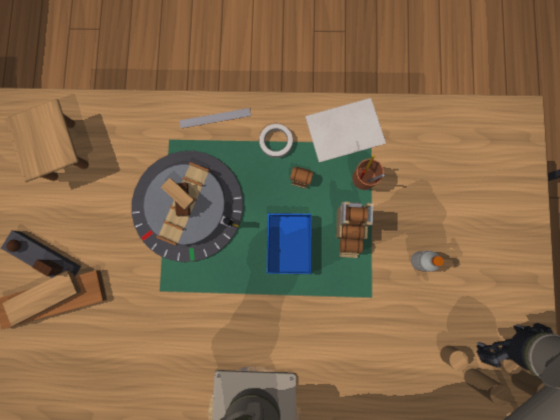

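View pics/side0.png

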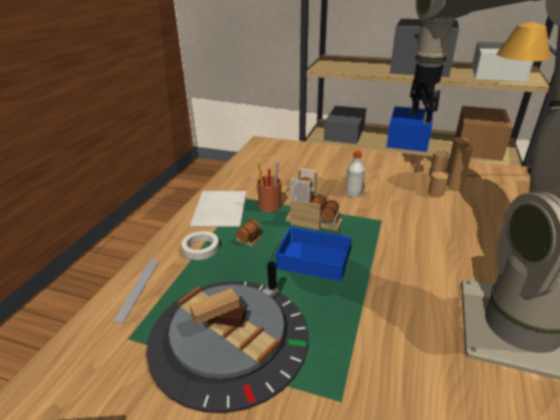

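The top view shows the jig at (187,207), lever (232,222), green mark (192,255), red (147,235), bin (290,243), rest with a foot (301,177), magazine with feet at (352,215–247), mug (368,174), glue (428,261).

```bash
python3 - <<'E'
from h import *
c=dict(np.load('last_top.npz')); I=c['pixels'][:,:,::-1]; P=pts(c)
a=cv2.resize(I[145:270,125:250],(580,580),interpolation=cv2.INTER_CUBIC)
b=cv2.resize(I[145:275,265:385],(0,0),fx=4.4,fy=4.4,interpolation=cv2.INTER_CUBIC)[:580]
b2=np.zeros((580,b.shape[1],3),np.uint8); b2[:b.shape[0]]=b
cv2.imwrite('pics/crop1.png',cv2.resize(np.hstack([a,b2]),(800,int(580*800/(580+b.shape[1])))))
np.set_printoptions(suppress=True)
# height map sampled
for n,(u0,u1,v0,v1) in dict(mag=(334,376,198,262),rest=(286,318,164,192)).items():
    print(n)
    for v in range(v0,v1,4): print(v,' '.join('%4d'%(1000*P[v,u,2]) for u in range(u0,u1,3)))
for uv in [(187,207),(232,222),(192,255),(147,235),(290,243),(301,177),(352,247),(352,231),(358,214),(176,192),(182,205),(276,140)]: print(uv,P[uv[1],uv[0]].round(3))
# bin rim
hsv=cv2.cvtColor(c['pixels'],cv2.COLOR_RGB2HSV)
m=(hsv[...,0]>105)&(hsv[...,0]<128)&(hsv[...,1]>180)&(P[...,2]>.04)&(P[...,1]<0.1)&(P[...,0]>.2)&(P[...,0]<.7)
print('bin',cv2.minAreaRect((P[m][:,:2]).astype(np.float32)))
h=(P[...,2]>.04)&(P[...,2]<.056)
# base plate rim circle
m=(P[...,2]>.007)&(P[...,2]<.018)&(P[...,1]>.05)&(P[...,1]<.5)&(hsv[...,2]<110)
q=P[m][:,:2].astype(np.float32); print('plate',len(q),cv2.minEnclosingCircle(q))
m=(P[...,2]>.042)&(P[...,2]<.050)&(P[...,1]>.05)&(P[...,1]<.5)
q=P[m][:,:2].astype(np.float32); print('disc',len(q),cv2.minEnclosingCircle(q))
E
```

```text
mag
198    1    2    1    1    0    1    0    3   -1    4   -1 1200    1    4
202 1200    0    0    3  148  151   -2    2    0    0    1    7    0    0
206   -1   -1   68  133  115   58   61   59   58   63  102  136  134   -1
210    0   -3   72  140  129  127  127  128  128  127  130  128  140   -1
214   -1    1   76  141  126  130  128  128  132  130  130  128  137   -1
218   -2    5   79  145  128  127  124 1200  121  125  127  130  143   -2
222   -3   11   83  149  150   83   88   86   85   88   87  149  150    0
226    0   16   87   73   74   73   76   74   75   71   94   95    0   -2
230    0   24   84   80   75   80   77   79   79   84   63   79   -2    0
234   -3   23   84   75   78   77   75   77   77   76   63   88   -1   -4
238   -2   13    4   64   64 1200   65   66   67   66   65    0    0    0
242    0    0   41   64   66   65   69   65   65   64   -1   -3    0   -1
246   -2    0   48   68   70   69   64   69   67   70    0    0    0    0
250    0    1   48   65   62   61   65   63   63   60   -1    1   -4   -2
254    0    0   14   10   13   29   39   41   37   -2   -2  
[... 459 characters left out ...]
1   -1    0   -6    0    2    2   -3    0    0
(187, 207) [0.568 0.195 0.102]
(232, 222) [0.533 0.075 0.06 ]
(192, 255) [0.438 0.196 0.012]
(147, 235) [0.493 0.333 0.01 ]
(290, 243) [ 0.481 -0.091  0.001]
(301, 177) [ 0.669 -0.118  0.053]
(352, 247) [ 0.471 -0.262  0.071]
(352, 231) [ 0.515 -0.26   0.08 ]
(358, 214) [ 0.556 -0.268  0.132]
(176, 192) [0.609 0.227 0.105]
(182, 205) [0.573 0.208 0.107]
(276, 140) [ 0.794 -0.041 -0.004]
bin ((0.47832971811294556, -0.08775219321250916), (0.1682310700416565, 0.12371451407670975), 0.16158783435821533)
plate 4016 ((0.3676239848136902, 0.1735379844903946), 0.3888756334781647)
disc 3736 ((0.36907291412353516, 0.15742716193199158), 0.34097403287887573)
```

View pics/crop1.png

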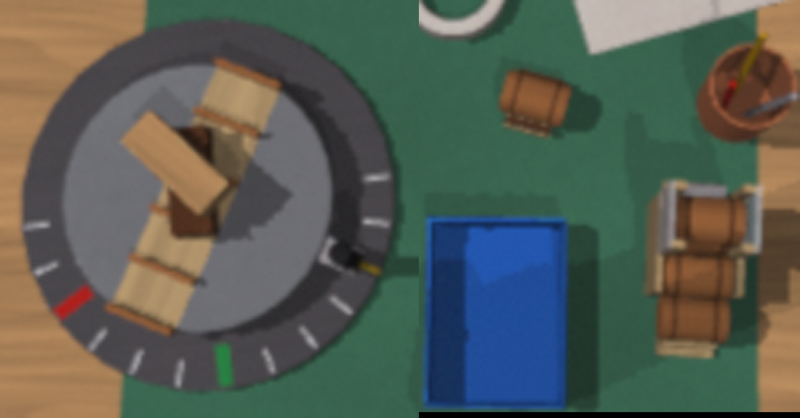

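```bash
cat >> h.py <<'E'
def plane(c,u,v,z):
    E=np.array(c['extrinsics']); Rm=E[:3,:3]; o=-Rm.T@E[:3,3]
    d=Rm.T@np.array([(u-c['cx'])/c['fx'],(v-c['cy'])/c['fy'],1]); return o+d*(z-o[2])/d[2]
def circ(q):
    A=np.c_[q,np.ones(len(q))]; s=np.linalg.lstsq(A,(q**2).sum(1),rcond=None)[0]
    return s[:2]/2, np.sqrt(s[2]+(s[:2]**2).sum()/4)
def rect(P,m,name):
    k=cv2.morphologyEx(m.astype(np.uint8),cv2.MORPH_OPEN,np.ones((2,2)))>0
    n,l,st,ce=cv2.connectedComponentsWithStats(k.astype(np.uint8))
    for i in range(1,n):
        if st[i,4]>25:
            q=P[l==i]; r=cv2.minAreaRect((q[:,:2]*1000).astype(np.float32))
            print(name,st[i,4],'ctr',ce[i].round(0),np.round(r[0],0),'size',np.round(r[1],0),'ang %.1f'%r[2],'z %.3f'%np.median(q[:,2]))
E
python3 - <<'E'
from h import *
c=dict(np.load('last_top.npz')); P=pts(c); hsv=cv2.cvtColor(c['pixels'],cv2.COLOR_RGB2HSV)
f=lambda a,b:np.array([plane(c,125+x/3.35,145+y/3.35,b)[:2] for x,y in a])
pl=f([(22,205),(399,195),(211,18),(211,392),(80,75),(345,340),(75,335)],.012)
print('plate',circ(pl))
di=f([(63,200),(332,195),(197,64),(110,303),(292,295),(290,100),(100,105)],.046)
print('disc',circ(di))
ctr=circ(pl)[0]
for n,p in dict(g=(224,365),r=(75,303),t1=(269,360),t2=(308,338),t3=(342,306),t5=(376,222),t6=(376,178)).items():
    d=f([p],.012)[0]-ctr; print(n,np.degrees(np.arctan2(d[1],d[0])).round(1),np.hypot(*d).round(3))
X,Y,Z=P[...,0],P[...,1],P[...,2]
m=(Z>.035)&(Z<.06)&(X>.62)&(X<.72)&(Y<-.06)&(Y>-.17); rect(P,m,'rest')
b=(Y<-.2)&(Y>-.33)
rect(P,b&(Z>.058)&(Z<.073)&(X>.44)&(X<.50),'pick')
rect(P,b&(Z>.145)&(Z<.16)&(X>.44)&(X<.66),'coltop')
rect(P,b&(Z>.12)&(Z<.16)&(X>.5)&(X<.66),'colfoot')
j=(Y>.05)&(Y<.35)&(X>.42)&(X<.75)
rect(P,j&(Z>.096)&(Z<.116)&(hsv[...,2]>90),'off2'); rect(P,j&(Z>.072)&(Z<.095),'off1'); rect(P,j&(Z>.052)&(Z<.066),'ridge')
rect(P,(np.hypot(X-.533,Y-.075)<.05)&(Z>.095)&(Z<.12)&(hsv[...,2]<70),'lever')
E
```

```text
plate (array([0.5843187 , 0.21471778]), np.float64(0.16852746823366271))
disc (array([0.58398415, 0.21927339]), np.float64(0.11758979370825724))
g -172.6 0.145
r 128.5 0.149
t1 -157.2 0.15
t2 -142.3 0.149
t3 -126.7 0.15
t5 -95.6 0.148
t6 -80.3 0.148
rest 264 ctr [302. 177.] [570. -95.] size [ 60. 266.] ang 75.2 z 0.047
pick 312 ctr [353. 246.] [ 469. -198.] size [ 45. 230.] ang 5.8 z 0.065
coltop 68 ctr [346. 213.] [ 563. -242.] size [26. 67.] ang 85.0 z 0.149
coltop 64 ctr [372. 216.] [ 564. -313.] size [45. 73.] ang 88.0 z 0.147
colfoot 485 ctr [358. 215.] [ 529. -206.] size [ 82. 293.] ang 22.8 z 0.129
off2 428 ctr [178. 194.] [521.  93.] size [396.  47.] ang 57.6 z 0.106
off1 64 ctr [184. 187.] [533.  73.] size [375.  20.] ang 55.3 z 0.081
off1 120 ctr [182. 211.] [494.  80.] size [351.  33.] ang 65.1 z 0.081
ridge 45 ctr [200. 168.] [692. 176.] size [55.  9.] ang 68.8 z 0.056
ridge 47 ctr [193. 182.] [647. 193.] size [57.  6.] ang 70.6 z 0.056
ridge 45 ctr [174. 226.] [518. 242.] size [55.  7.] ang 69.1 z 0.057
ridge 46 ctr [167. 241.] [475. 264.] size [66. 10.] ang 70.1 z 0.057
lever 41 ctr [228. 222.] [532.  81.] size [13. 16.] ang 87.2 z 0.107
```

```bash
sed -i 's/np.ones((2,2)))>0/np.ones((2,2)))>0; k\&=m/' h.py && python3 - <<'E'
from h import *
c=dict(np.load('last_top.npz')); P=pts(c); hsv=cv2.cvtColor(c['pixels'],cv2.COLOR_RGB2HSV)
X,Y,Z=P[...,0],P[...,1],P[...,2]
m=(Z>.035)&(Z<.06)&(X>.62)&(X<.72)&(Y<-.06)&(Y>-.17); rect(P,m,'rest')
b=(Y<-.2)&(Y>-.33)
rect(P,b&(Z>.058)&(Z<.073)&(X>.44)&(X<.50),'pick')
rect(P,b&(Z>.145)&(Z<.16)&(X>.44)&(X<.66),'coltop')
rect(P,b&(Z>.12)&(Z<.14)&(X>.5)&(X<.66),'colfoot')
j=(Y>.05)&(Y<.35)&(X>.42)&(X<.75)
rect(P,j&(Z>.096)&(Z<.116)&(hsv[...,2]>90),'off2'); rect(P,j&(Z>.072)&(Z<.092),'off1'); rect(P,j&(Z>.052)&(Z<.066),'ridge')
rect(P,(np.hypot(X-.533,Y-.075)<.05)&(Z>.095)&(Z<.12)&(hsv[...,2]<70),'lever')
E
```

```text
rest 233 ctr [302. 176.] [ 674. -121.] size [56. 36.] ang 77.0 z 0.048
pick 269 ctr [352. 245.] [ 477. -263.] size [39. 57.] ang 1.1 z 0.066
coltop 39 ctr [346. 213.] [ 557. -234.] size [12. 53.] ang 87.2 z 0.151
coltop 35 ctr [371. 216.] [ 554. -296.] size [11. 50.] ang 88.7 z 0.150
colfoot 253 ctr [357. 214.] [ 556. -268.] size [60. 32.] ang 88.0 z 0.128
off2 407 ctr [178. 194.] [603. 222.] size [87. 36.] ang 48.6 z 0.106
off1 52 ctr [184. 187.] [629. 211.] size [37. 17.] ang 49.7 z 0.081
off1 99 ctr [181. 211.] [566. 214.] size [36. 32.] ang 9.5 z 0.081
ridge 32 ctr [200. 168.] [690. 176.] size [54.  4.] ang 68.7 z 0.058
ridge 33 ctr [193. 182.] [648. 194.] size [55.  4.] ang 69.4 z 0.058
ridge 34 ctr [174. 226.] [519. 242.] size [55.  5.] ang 69.2 z 0.058
ridge 35 ctr [167. 241.] [476. 258.] size [55.  5.] ang 69.2 z 0.058
lever 31 ctr [227. 221.] [531.  82.] size [13. 15.] ang 44.8 z 0.108
```

```bash
cat >> h.py <<'E'
C=np.array([.583,.2172]); J0=np.radians(9.0)   # jig axis, jig yaw at green
class Plan:
    "tool-axis rows from world TCP waypoints (x,y,z m, yaw deg of tool x); rows rounded as typed"
    def __init__(s):
        o=manip.get_obs(); M=R.from_quat(o['ee_rot']).as_matrix()
        s.p=np.array(o['position']); s.t=np.arctan2(M[1,0],M[0,0])
        print('t %.1f'%o['clock'],'TCP',s.p.round(4),'yaw %.1f'%np.degrees(s.t),'grip %.2f %.0f'%(o['grip_width'],o['grasp_force']),'F',np.round(o['ft_force'],1),'j7 %.2f'%o['joint_pos'][6])
    def row(s,w):
        d=np.array(w[:3])-s.p; c,n=np.cos(s.t),np.sin(s.t)
        tw=(s.t-np.radians(w[3])+np.pi)%(2*np.pi)-np.pi
        return [int(round(1000*(c*d[0]+n*d[1]))),int(round(1000*(n*d[0]-c*d[1]))),int(round(-1000*d[2]))],round(tw,2)
    def adv(s,r):
        c,n=np.cos(s.t),np.sin(s.t); x,y,z=np.array(r[0])/1000
        s.p=s.p+[c*x+n*y,n*x-c*y,-z]; s.t-=r[1]
    def call(s,ws):
        rs=[s.row(w) for w in ws]; print('call',str([[a,b] for a,b in rs]).replace(' ','')); s.adv(rs[-1])
    def go(s,w,extra=1):
        r=s.row(w); n=max(np.linalg.norm(r[0])/41,abs(r[1])/.122); N=int(np.ceil(n))+extra
        k=int(np.ceil(N/5)); a,t0=s.p.copy(),s.t; tot=-r[1]
        for i in range(1,k+1):
            f=i/k; q=a+(np.array(w[:3])-a)*f; rr=s.row((*q,np.degrees(t0+tot*f)))
            print(int(np.ceil(N/k)),'x',str([rr[0],rr[1]]).replace(' ','')); s.adv(rr)
def lever(sw):  # sw deg -> tcp xy, tool yaw (radial) option
    a=J0+np.radians(sw)+np.pi; return C+.145*np.array([np.cos(a),np.sin(a)]), np.degrees(J0)+sw
E
python3 - <<'E'
from h import *
p=Plan(); q,y=lever(60); print(q,y)
p.go((*q,.25,y)); p.go((*q,.148,y))
for a in ([55,50,45,40,35],[30,25,20,15,10],[5,0,-1,-1,-1]):
    p.call([(*lever(s)[0],.148,lever(s)[1]) for s in a])
E
```

```text
t 0.1 TCP [ 0.271  -0.5629  0.3032] yaw 25.7 grip 1.00 0 F [ 0.3 -0.4 -0.1] j7 -0.09
[0.53103665 0.08183084] 69.0
5 x [[128,-117,13],np.float64(-0.19)]
5 x [[149,-91,14],np.float64(-0.19)]
5 x [[162,-61,13],np.float64(-0.19)]
5 x [[172,-29,13],np.float64(-0.19)]
4 x [[0,0,102],np.float64(0.0)]
call [[[0,-12,0],np.float64(0.09)],[[2,-25,0],np.float64(0.18)],[[5,-37,0],np.float64(0.27)],[[9,-49,0],np.float64(0.35)],[[13,-61,0],np.float64(0.44)]]
call [[[1,-13,0],np.float64(0.09)],[[3,-25,0],np.float64(0.18)],[[5,-38,0],np.float64(0.26)],[[9,-50,0],np.float64(0.35)],[[14,-61,0],np.float64(0.44)]]
call [[[0,-13,0],np.float64(0.08)],[[2,-26,0],np.float64(0.17)],[[2,-28,0],np.float64(0.19)],[[2,-28,0],np.float64(0.19)],[[2,-28,0],np.float64(0.19)]]
```

```bash
sed -i 's/round(tw,2)/float(round(tw,2))/' h.py
python3 -m creep '[[[128,-117,13],-0.19],[[128,-117,13],-0.19],[[128,-117,13],-0.19],[[128,-117,13],-0.19],[[128,-117,13],-0.19]]' 1 60
python3 -m creep '[[[149,-91,14],-0.19],[[149,-91,14],-0.19],[[149,-91,14],-0.19],[[149,-91,14],-0.19],[[149,-91,14],-0.19]]'
python3 -m creep '[[[162,-61,13],-0.19],[[162,-61,13],-0.19],[[162,-61,13],-0.19],[[162,-61,13],-0.19],[[162,-61,13],-0.19]]'
python3 -m creep '[[[172,-29,13],-0.19],[[172,-29,13],-0.19],[[172,-29,13],-0.19],[[172,-29,13],-0.19],[[172,-29,13],-0.19]]'
python3 - <<'E'
from h import *
p=Plan(); q,y=lever(60); p.go((*q,.25,y)); p.go((*q,.148,y))
c=cam('side'); I=c['pixels'][150:390,140:420,::-1]; cv2.imwrite('pics/s1.png',cv2.resize(I,None,fx=2.2,fy=2.2,interpolation=cv2.INTER_CUBIC))
E
```

```text
clock: 0.52
position: [0.3392, -0.3956, 0.2904]
ee_rot: [0.948, 0.318, 0.001, -0.001]
ft_force: [0.0, -0.4, 0.0]
grip_width: 0.999
grasp_force: 0.0
clock: 0.93
position: [0.4033, -0.2338, 0.2765]
ee_rot: [0.914, 0.406, 0.0, -0.001]
ft_force: [0.4, 0.4, 0.1]
grip_width: 1.001
grasp_force: 0.0
clock: 1.35
position: [0.4671, -0.0727, 0.2637]
ee_rot: [0.871, 0.491, 0.001, -0.001]
ft_force: [-0.4, 0.9, 0.2]
grip_width: 1.004
grasp_force: 0.0
clock: 1.77
position: [0.5316, 0.0887, 0.2505]
ee_rot: [0.821, 0.571, 0.001, -0.001]
ft_force: [-0.8, 1.3, -1.1]
grip_width: 0.998
grasp_force: 0.0
t 1.8 TCP [0.5316 0.0887 0.2505] yaw 69.7 grip 1.00 0 F [-0.8  1.3 -1.1] j7 -0.73
2 x [[-7,2,0],0.01]
4 x [[0,0,102],0.0]
```

View pics/s1.png

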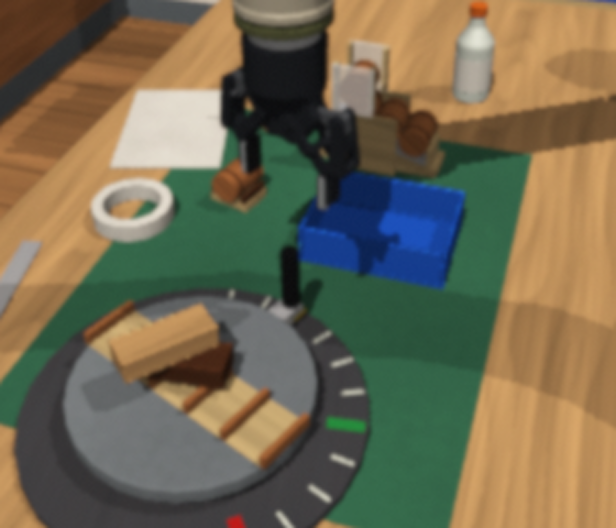

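The gripper hangs above and along the lever post (post top at crop (290,252)). I settle, descend and grip.

```bash
python3 -m creep '[[[0,0,0],0],[[0,0,0],0]]' | head -3
python3 -m creep '[[[0,0,102],0],[[0,0,102],0],[[0,0,102],0],[[0,0,102],0]]'
python3 -c "
from h import *
Plan()"
```

```text
clock: 1.98
position: [0.531, 0.0809, 0.2505]
ee_rot: [0.823, 0.568, -0.0, 0.0]
clock: 2.32
position: [0.5286, 0.0792, 0.1447]
ee_rot: [0.824, 0.567, -0.003, -0.001]
ft_force: [-1.1, -0.4, 0.0]
grip_width: 1.007
grasp_force: 0.0
t 2.3 TCP [0.5286 0.0792 0.1447] yaw 69.1 grip 1.01 0 F [-1.1 -0.4  0. ] j7 -0.79
```

```bash
python3 -m creep '[[[0,0,0],0],[[0,0,0],0],[[0,0,0],0],[[0,0,0],0],[[0,0,0],0]]' 0 40
python3 -m creep '[[[0,-12,0],0.09],[[2,-25,0],0.18],[[5,-37,0],0.27],[[9,-49,0],0.35],[[13,-61,0],0.44]]'
python3 -m creep '[[[1,-13,0],0.09],[[3,-25,0],0.18],[[5,-38,0],0.26],[[9,-50,0],0.35],[[14,-61,0],0.44]]'
python3 -m creep '[[[0,-13,0],0.08],[[2,-26,0],0.17],[[2,-28,0],0.19],[[2,-28,0],0.19],[[2,-28,0],0.19]]'
python3 -c "
from h import *
p=Plan(); q,y=lever(0); print(q,y)"
```

```text
clock: 2.73
position: [0.5317, 0.0819, 0.1501]
ee_rot: [0.823, 0.568, 0.001, 0.001]
ft_force: [-0.9, 0.5, -0.1]
grip_width: 0.299
grasp_force: 0.0
clock: 3.15
position: [0.4794, 0.1158, 0.1503]
ee_rot: [0.928, 0.373, 0.001, 0.001]
ft_force: [1.6, 5.2, 3.6]
grip_width: 0.221
grasp_force: 39.5
clock: 3.57
position: [0.4455, 0.1696, 0.1502]
ee_rot: [0.987, 0.162, -0.0, 0.001]
ft_force: [-9.8, -6.1, 18.5]
grip_width: 0.221
grasp_force: 41.0
clock: 3.98
position: [0.4382, 0.1976, 0.1502]
ee_rot: [0.998, 0.07, -0.0, 0.0]
ft_force: [-12.0, -1.5, 17.5]
grip_width: 0.223
grasp_force: 41.1
t 4.0 TCP [0.4382 0.1976 0.1502] yaw 8.1 grip 0.22 41 F [-12.   -1.5  17.5] j7 -2.07
[0.43978519 0.194517  ] 9.0
```

```bash
python3 -m creep '[[[0,0,0],0],[[0,0,0],0],[[0,0,0],0],[[0,0,0],0]]' 1 40 | tail -3
python3 -m creep '[[[0,0,-110],0],[[0,0,-110],0],[[0,0,-110],0],[[0,0,-110],0],[[0,0,-110],0]]' | head -2
python3 - <<'E'
from h import *
p=Plan(); c=cam('top','t2.png'); P=pts(c); hsv=cv2.cvtColor(c['pixels'],cv2.COLOR_RGB2HSV)
X,Y,Z=P[...,0],P[...,1],P[...,2]
j=(Y>.05)&(Y<.35)&(X>.46)&(X<.75)
rect(P,j&(Z>.096)&(Z<.116),'off2'); rect(P,j&(Z>.072)&(Z<.092),'off1'); rect(P,j&(Z>.052)&(Z<.066),'ridge')
rect(P,(np.hypot(X-.439,Y-.194)<.04)&(Z>.095)&(Z<.12),'lever')
E
```

```text
ft_force: [-0.3, -0.1, -0.3]
grip_width: 0.783
grasp_force: 0.0
clock: 4.73
position: [0.4399, 0.1967, 0.2604]
t 4.7 TCP [0.4399 0.1967 0.2604] yaw 7.9 grip 1.00 0 F [-0.3 -0.7 -1.2] j7 -1.99
off2 408 ctr [185. 197.] [597. 203.] size [34. 90.] ang 79.8 z 0.106
off1 64 ctr [195. 196.] [598. 177.] size [20. 41.] ang 72.5 z 0.081
off1 67 ctr [173. 208.] [568. 234.] size [32. 30.] ang 40.1 z 0.082
ridge 28 ctr [223. 199.] [601. 105.] size [55.  4.] ang 8.6 z 0.057
ridge 29 ctr [207. 200.] [595. 150.] size [53.  4.] ang 8.5 z 0.057
ridge 33 ctr [159. 207.] [572. 286.] size [53.  5.] ang 10.2 z 0.057
ridge 32 ctr [144. 207.] [569. 332.] size [43.  5.] ang 9.8 z 0.057
```

View pics/t2.png

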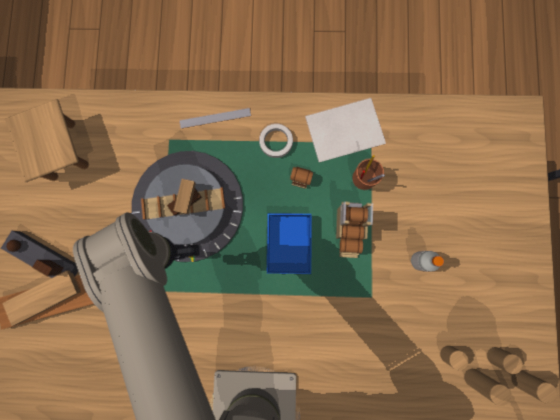

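```bash
python3 - <<'E'
from h import *
p=Plan(); p.p[1]-=.000
p.go((.597,.203,.25,-10)); p.go((.597,.203,.162,-10)); print('grip'); p.go((.597,.203,.27,-10)); p.go((.443,-.088,.27,90)); p.go((.443,-.088,.094,90))
E
```

```text
t 4.8 TCP [0.4393 0.1963 0.2589] yaw 7.9 grip 1.00 0 F [ 0.1 -0.2 -1.5] j7 -1.99
5 x [[157,15,9],0.31]
4 x [[0,0,88],0.0]
grip
4 x [[0,0,-108],0.0]
4 x [[-25,78,0],-0.44]
4 x [[-57,60,0],-0.43]
4 x [[-76,31,0],-0.43]
4 x [[-82,-4,0],-0.44]
3 x [[0,0,88],0.0]
3 x [[-1,0,88],0.0]
```

```bash
python3 -m creep '[[[157,15,9],0.31],[[157,15,9],0.31],[[157,15,9],0.31],[[157,15,9],0.31],[[157,15,9],0.31]]' | head -2
python3 -m creep '[[[0,0,0],0],[[0,0,40],0],[[0,0,70],0],[[0,0,88],0],[[0,0,88],0]]'
python3 -m creep '[[[0,0,0],0],[[0,0,0],0],[[0,0,0],0],[[0,0,0],0],[[0,0,0],0]]' 0 40
python3 -m creep '[[[0,0,0],0],[[0,0,-20],0],[[0,0,-60],0],[[0,0,-108],0],[[0,0,-108],0]]'
python3 -c "
from h import *
Plan()"
```

```text
clock: 5.2
position: [0.6007, 0.2013, 0.2451]
clock: 5.62
position: [0.5933, 0.2026, 0.1569]
ee_rot: [0.996, -0.085, -0.004, 0.002]
ft_force: [-0.3, 0.2, 0.4]
grip_width: 0.998
grasp_force: 0.0
clock: 6.03
position: [0.5973, 0.2037, 0.1637]
ee_rot: [0.996, -0.085, 0.001, -0.0]
ft_force: [-0.6, 1.0, 6.2]
grip_width: 0.411
grasp_force: 39.7
clock: 6.45
position: [0.5986, 0.2047, 0.2784]
ee_rot: [0.996, -0.085, 0.005, -0.002]
ft_force: [0.3, 0.1, 0.6]
grip_width: 0.412
grasp_force: 40.3
t 6.5 TCP [0.5986 0.2047 0.2784] yaw -9.8 grip 0.41 40 F [0.3 0.1 0.6] j7 -2.29
```

```bash
python3 -m creep '[[[-25,78,0],-0.44],[[-25,78,0],-0.44],[[-25,78,0],-0.44],[[-25,78,0],-0.44]]' | head -2
python3 -m creep '[[[-57,60,0],-0.43],[[-57,60,0],-0.43],[[-57,60,0],-0.43],[[-57,60,0],-0.43]]' | head -2
python3 -m creep '[[[-76,31,0],-0.43],[[-76,31,0],-0.43],[[-76,31,0],-0.43],[[-76,31,0],-0.43]]' | head -2
python3 -m creep '[[[-82,-4,0],-0.44],[[-82,-4,0],-0.44],[[-82,-4,0],-0.44],[[-82,-4,0],-0.44],[[-82,-4,0],-0.44]]'
python3 - <<'E'
from h import *
p=Plan(); c=cam('top','t3.png'); cs=cam('side','s3.png'); P=pts(c); X,Y,Z=P[...,0],P[...,1],P[...,2]
hsv=cv2.cvtColor(c['pixels'],cv2.COLOR_RGB2HSV)
j=(Y>.05)&(Y<.35)&(X>.46)&(X<.75)
rect(P,j&(Z>.072)&(Z<.092),'off1');rect(P,j&(Z>.052)&(Z<.066),'ridge');rect(P,(np.hypot(X-.439,Y-.194)<.04)&(Z>.095)&(Z<.12),'lever')
m=(hsv[...,0]>105)&(hsv[...,0]<128)&(hsv[...,1]>180)&(Z>.04)&(Y<0.1)&(X>.2)&(X<.7); rect(P,m,'bin')
m=(Z>.04)&(Z<.06)&(Y<0)&(Y>-.19)&(X>.35)&(X<.6); 
Ps=pts(cs); hs=cv2.cvtColor(cs['pixels'],cv2.COLOR_RGB2HSV); m=(hs[...,0]>105)&(hs[...,0]<128)&(hs[...,1]>180)&(Ps[...,2]>.044)&(Ps[...,2]<.056)&(Ps[...,1]<0.1)&(Ps[...,0]<.7)&(Ps[...,0]>.3)
q=Ps[m][:,:2]*1000; print(np.percentile(q,[1,99],axis=0))
E
```

```text
clock: 6.78
position: [0.5586, 0.128, 0.2707]
clock: 7.12
position: [0.5192, 0.0546, 0.2706]
clock: 7.45
position: [0.4805, -0.0183, 0.2705]
clock: 7.87
position: [0.4426, -0.0881, 0.2706]
ee_rot: [0.707, 0.708, 0.0, 0.001]
ft_force: [1.2, 2.0, -0.6]
grip_width: 0.409
grasp_force: 40.5
t 7.9 TCP [ 0.4426 -0.0881  0.2706] yaw 90.1 grip 0.41 40 F [ 1.2  2.  -0.6] j7 0.10
off1 394 ctr [184. 202.] [587. 210.] size [33. 91.] ang 37.5 z 0.082
ridge 28 ctr [223. 199.] [602. 105.] size [53.  4.] ang 9.8 z 0.057
ridge 30 ctr [207. 201.] [594. 150.] size [55.  4.] ang 8.9 z 0.057
ridge 35 ctr [159. 207.] [572. 286.] size [53.  4.] ang 10.5 z 0.057
ridge 39 ctr [144. 209.] [564. 332.] size [56.  5.] ang 9.0 z 0.057
lever 35 ctr [184. 254.] [441. 195.] size [13. 17.] ang 1.8 z 0.108
[[ 393.38088997 -150.89136798]
 [ 561.89607226  -22.63470399]]
```

```bash
python3 -m creep '[[[0,0,40],0],[[0,0,80],0],[[0,0,120],0],[[0,0,150],0],[[0,0,176],0]]' | head -2
python3 -m creep '[[[0,0,0],0],[[0,0,0],0]]' 
python3 -m creep '[[[0,0,0],0],[[0,0,0],0],[[0,0,0],0]]' 0.62
python3 -m creep '[[[0,0,-40],0],[[0,0,-80],0],[[0,0,-120],0],[[0,0,-170],0],[[0,0,-170],0]]'  
python3 - <<'E'
from h import *
p=Plan(); p.p[2]=.264
p.go((.587,.210,.264,127.5)); p.go((.587,.210,.138,127.5)); print('grip'); p.go((.587,.210,.27,127.5)); p.go((.513,-.088,.27,90)); p.go((.513,-.088,.094,90))
c=cam('top'); cv2.imwrite('pics/b1.png',cv2.resize(c['pixels'][130:290,120:330,::-1],None,fx=2.5,fy=2.5,interpolation=cv2.INTER_CUBIC))
E
```

```text
clock: 8.38
position: [0.4425, -0.0861, 0.0919]
clock: 8.55
position: [0.4427, -0.0863, 0.0937]
ee_rot: [0.708, 0.706, -0.0, -0.001]
ft_force: [-0.0, 0.3, 0.0]
grip_width: 0.411
grasp_force: 40.3
clock: 8.8
position: [0.444, -0.0874, 0.0956]
ee_rot: [0.708, 0.706, 0.001, 0.001]
ft_force: [-0.2, -0.5, 0.4]
grip_width: 0.621
grasp_force: 0.0
clock: 9.22
position: [0.4452, -0.0872, 0.2716]
ee_rot: [0.708, 0.706, 0.002, 0.005]
ft_force: [1.1, -0.1, 0.1]
grip_width: 0.621
grasp_force: 0.0
t 9.2 TCP [ 0.4452 -0.0872  0.2716] yaw 89.9 grip 0.62 0 F [ 1.1 -0.1  0.1] j7 0.10
5 x [[149,71,0],-0.33]
5 x [[118,114,0],-0.33]
5 x [[0,0,126],0.0]
grip
5 x [[0,0,-132],0.0]
5 x [[-95,-120,0],0.33]
5 x [[-130,-83,0],0.33]
3 x [[0,0,88],0.0]
3 x [[0,0,88],0.0]
```

View pics/b1.png

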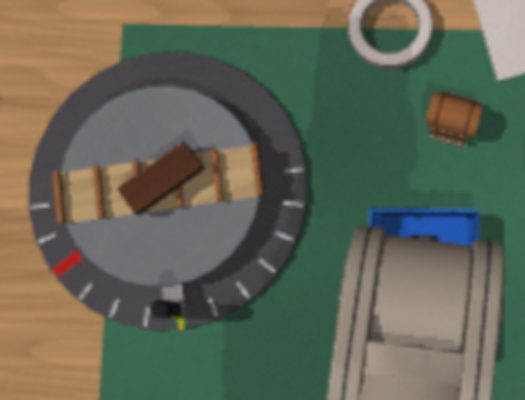

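```bash
python3 -m creep '[[[149,71,0],-0.33],[[149,71,0],-0.33],[[149,71,0],-0.33],[[149,71,0],-0.33],[[149,71,0],-0.33]]' 0.9 | head -2
python3 -m creep '[[[118,114,0],-0.33],[[118,114,0],-0.33],[[118,114,0],-0.33],[[118,114,0],-0.33],[[118,114,0],-0.33]]' | head -2
python3 -m creep '[[[0,0,0],0],[[0,0,0],0]]' | head -3
python3 -m creep '[[[0,0,40],0],[[0,0,80],0],[[0,0,110],0],[[0,0,126],0],[[0,0,126],0]]'
python3 -m creep '[[[0,0,0],0],[[0,0,0],0],[[0,0,0],0],[[0,0,0],0],[[0,0,0],0]]' 0 40
python3 -m creep '[[[0,0,0],0],[[0,0,-30],0],[[0,0,-70],0],[[0,0,-110],0],[[0,0,-132],0]]'
python3 -m creep '[[[-95,-120,0],0.33],[[-95,-120,0],0.33],[[-95,-120,0],0.33],[[-95,-120,0],0.33],[[-95,-120,0],0.33]]' | head -2
python3 -m creep '[[[-130,-83,0],0.33],[[-130,-83,0],0.33],[[-130,-83,0],0.33],[[-130,-83,0],0.33],[[-130,-83,0],0.33]]'
python3 - <<'E'
from h import *
cs=cam('side','s4.png')
p=Plan()
Ps=pts(cs); hs=cv2.cvtColor(cs['pixels'],cv2.COLOR_RGB2HSV); m=(hs[...,0]>105)&(hs[...,0]<128)&(hs[...,1]>180)&(Ps[...,2]>.044)&(Ps[...,2]<.056)&(Ps[...,1]<0.1)&(Ps[...,0]<.7)&(Ps[...,0]>.3)
q=Ps[m][:,:2]*1000; print(np.percentile(q,[1,99],axis=0))
E
```

```text
clock: 9.68
position: [0.5153, 0.0696, 0.2642]
clock: 10.1
position: [0.5837, 0.218, 0.2629]
clock: 10.27
position: [0.5839, 0.2098, 0.2635]
ee_rot: [0.441, 0.898, -0.0, -0.0]
clock: 10.68
position: [0.5825, 0.2069, 0.1341]
ee_rot: [0.442, 0.897, -0.003, -0.002]
ft_force: [-0.6, -0.4, 0.2]
grip_width: 0.902
grasp_force: 0.0
clock: 11.1
position: [0.5851, 0.2102, 0.1402]
ee_rot: [0.441, 0.898, 0.001, 0.001]
ft_force: [0.2, -0.7, 6.7]
grip_width: 0.411
grasp_force: 40.0
clock: 11.52
position: [0.5848, 0.2109, 0.2759]
ee_rot: [0.441, 0.898, 0.002, 0.002]
ft_force: [1.0, 0.3, -0.2]
grip_width: 0.409
grasp_force: 40.5
clock: 11.93
position: [0.5469, 0.0543, 0.2709]
clock: 12.35
position: [0.5091, -0.0954, 0.2708]
ee_rot: [0.711, 0.703, -0.001, 0.001]
ft_force: [0.1, -0.8, -0.4]
grip_width: 0.415
grasp_force: 40.6
t 12.4 TCP [ 0.5099 -0.0919  0.2709] yaw 89.6 grip 0.41 41 F [ 0.5  0.6 -0.9] j7 0.01
[[ 393.30060129 -150.14665871]
 [ 562.43118935  -22.65174576]]
```

View pics/s4.png

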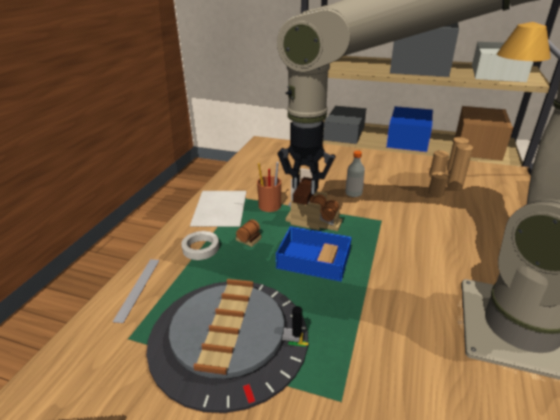

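The light offcut lies in the bin at (327,253), the jig is empty and its pointer on green. I lower the dark one and go on to the rest foot.

```bash
python3 -m creep '[[[0,0,40],0],[[0,0,80],0],[[0,0,120],0],[[0,0,150],0],[[0,0,174],0]]' | head -2
python3 -m creep '[[[0,0,0],0],[[0,0,0],0]]' | sed -n 2,4p
python3 -m creep '[[[0,0,0],0],[[0,0,0],0],[[0,0,0],0]]' 0.6
python3 -m creep '[[[0,0,-40],0],[[0,0,-80],0],[[0,0,-120],0],[[0,0,-170],0],[[0,0,-170],0]]'  | head -3
python3 -m creep '[[[0,0,0],0],[[0,0,0],0]]' 1 | head -3
python3 - <<'E'
from h import *
p=Plan(); c=cam('top','t5.png'); P=pts(c); X,Y,Z=P[...,0],P[...,1],P[...,2]
for lo in (.036,.042): rect(P,(Z>lo)&(Z<.06)&(X>.62)&(X<.72)&(Y<-.06)&(Y>-.17),'rest')
cs=cam('side'); a=cv2.resize(cs['pixels'][210:260,225:275,::-1],(390,390),interpolation=cv2.INTER_CUBIC)
b=cv2.resize(c['pixels'][155:205,276:326,::-1],(390,390),interpolation=cv2.INTER_CUBIC)
cv2.imwrite('pics/rest.png',np.hstack([a,b]))
E
```

```text
clock: 12.82
position: [0.5101, -0.0868, 0.0942]
position: [0.5107, -0.0871, 0.0962]
ee_rot: [0.707, 0.707, 0.0, -0.001]
ft_force: [1.2, 0.8, -0.1]
clock: 13.23
position: [0.5117, -0.0884, 0.0978]
ee_rot: [0.708, 0.706, 0.001, 0.001]
ft_force: [-0.5, -0.6, 0.0]
grip_width: 0.601
grasp_force: 0.0
clock: 13.65
position: [0.5129, -0.088, 0.2741]
ee_rot: [0.708, 0.707, 0.003, 0.005]
clock: 13.82
position: [0.5108, -0.0884, 0.2669]
ee_rot: [0.708, 0.706, 0.0, 0.001]
t 13.8 TCP [ 0.5108 -0.0884  0.2669] yaw 89.9 grip 0.86 0 F [-0.6 -0.1 -0.4] j7 0.00
rest 234 ctr [302. 176.] [ 674. -121.] size [56. 36.] ang 73.8 z 0.048
rest 187 ctr [302. 175.] [ 675. -121.] size [56. 29.] ang 77.6 z 0.049
```

View pics/rest.png

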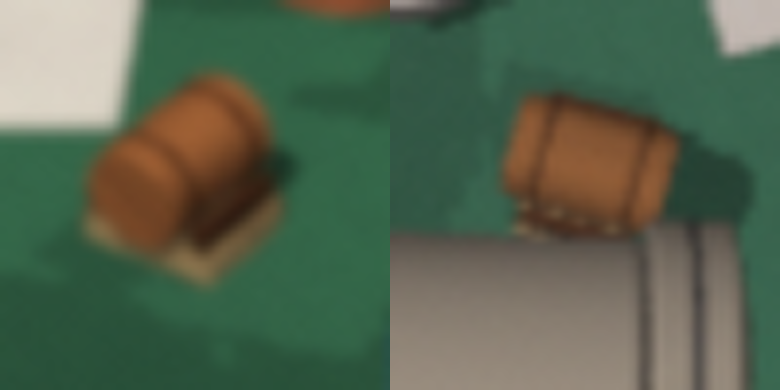

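```bash
sed -i 's/^C=.*/C=np.array([.583,.218]); J0=np.radians(9.4)/' h.py
cat >> h.py <<'E'
def groove(n):
    y=-.092+.046*(n-1); return C+y*np.array([-np.sin(J0),np.cos(J0)])
E
python3 - <<'E'
from h import *
p=Plan(); G=groove(1); print(G)
p.go((.674,-.121,.25,166)); p.go((.674,-.121,.09,166)); print('grip'); p.go((.674,-.121,.25,166)); p.go((*G,.25,99.4)); p.go((*G,.126,99.4))
E
```

```text
t 13.9 TCP [ 0.51   -0.0883  0.265 ] yaw 89.9 grip 1.00 0 F [-0.4  1.9  0. ] j7 0.00
[0.59802599 0.12723536]
4 x [[-11,55,5],-0.44]
4 x [[-33,45,5],-0.45]
4 x [[-49,26,5],-0.44]
5 x [[0,0,160],0.0]
grip
5 x [[0,0,-160],0.0]
4 x [[45,74,0],0.39]
4 x [[69,52,0],0.38]
4 x [[84,22,0],0.39]
5 x [[0,0,124],0.0]
```

```bash
python3 -m creep '[[[-11,55,5],-0.44],[[-11,55,5],-0.44],[[-11,55,5],-0.44],[[-11,55,5],-0.44]]' | head -2
python3 -m creep '[[[-33,45,5],-0.45],[[-33,45,5],-0.45],[[-33,45,5],-0.45],[[-33,45,5],-0.45]]' | head -2
python3 -m creep '[[[-49,26,5],-0.44],[[-49,26,5],-0.44],[[-49,26,5],-0.44],[[-49,26,5],-0.44],[[-49,26,5],-0.44]]' | head -3
python3 -m creep '[[[0,0,20],0],[[0,0,60],0],[[0,0,80],0],[[0,0,80],0],[[0,0,80],0]]'
python3 - <<'E'
from h import *
p=Plan(); p.go((.674,-.121,.09,166))
cs=cam('side'); I=cs['pixels'][140:270,190:330,::-1]; cv2.imwrite('pics/r2.png',cv2.resize(I,None,fx=4.5,fy=4.5,interpolation=cv2.INTER_CUBIC))
E
```

```text
clock: 14.25
position: [0.5655, -0.0993, 0.2587]
clock: 14.58
position: [0.6203, -0.1101, 0.2534]
clock: 15.0
position: [0.6744, -0.1207, 0.2487]
ee_rot: [0.119, 0.993, 0.001, -0.002]
clock: 15.42
position: [0.674, -0.1209, 0.1698]
ee_rot: [0.122, 0.993, 0.0, -0.001]
ft_force: [0.6, 0.3, 1.4]
grip_width: 1.001
grasp_force: 0.0
t 15.4 TCP [ 0.674  -0.1209  0.1698] yaw 166.0 grip 1.00 0 F [0.6 0.3 1.4] j7 1.17
3 x [[0,0,80],0.0]
```

View pics/r2.png

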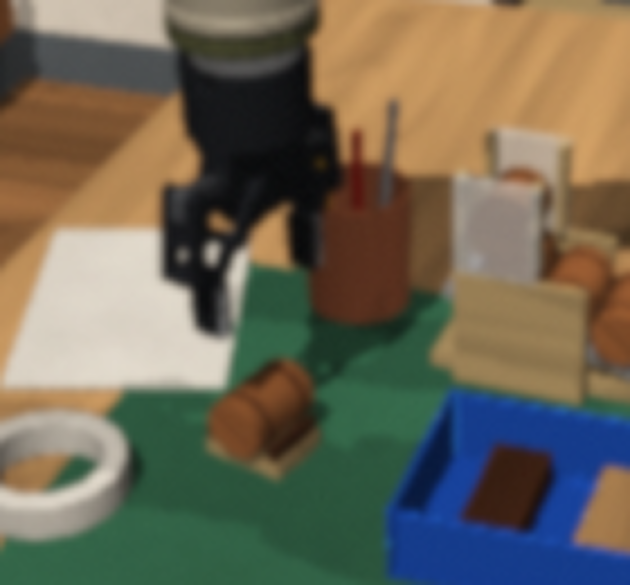

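Both offcuts are in the bin ((510,487) and (610,510) in the crop); the gripper straddles the rest foot (262,410) along its axis. I go down and grip.

```bash
python3 -m creep '[[[0,0,30],0],[[0,0,60],0],[[0,0,80],0],[[0,0,80],0],[[0,0,80],0]]'
python3 -m creep '[[[0,0,0],0],[[0,0,0],0],[[0,0,0],0],[[0,0,0],0]]' 0 60
python3 -m creep '[[[0,0,-20],0],[[0,0,-60],0],[[0,0,-100],0],[[0,0,-130],0],[[0,0,-160],0]]'
python3 -m creep '[[[45,74,0],0.39],[[45,74,0],0.39],[[45,74,0],0.39],[[45,74,0],0.39]]' | head -2
python3 -m creep '[[[69,52,0],0.38],[[69,52,0],0.38],[[69,52,0],0.38],[[69,52,0],0.38]]' | head -2
python3 -m creep '[[[84,22,0],0.39],[[84,22,0],0.39],[[84,22,0],0.39],[[84,22,0],0.39],[[84,22,0],0.39]]'
python3 -m creep '[[[0,0,0],0],[[0,0,0],0]]'
python3 - <<'E'
from h import *
p=Plan(); G=groove(1); p.go((*G,.25,99.4)); p.go((*G,.126,99.4))
E
```

```text
clock: 15.88
position: [0.6752, -0.1209, 0.0923]
ee_rot: [0.121, 0.993, 0.0, 0.0]
ft_force: [0.3, 0.3, 1.2]
grip_width: 1.0
grasp_force: 0.0
clock: 16.22
position: [0.6762, -0.1211, 0.0939]
ee_rot: [0.121, 0.993, -0.0, 0.002]
ft_force: [-0.1, 0.1, 5.8]
grip_width: 0.692
grasp_force: 63.9
clock: 16.63
position: [0.675, -0.1207, 0.2549]
ee_rot: [0.121, 0.993, -0.0, 0.002]
ft_force: [0.8, 0.5, -0.9]
grip_width: 0.69
grasp_force: 64.7
clock: 16.97
position: [0.6484, -0.0339, 0.2534]
clock: 17.3
position: [0.6235, 0.0477, 0.2526]
clock: 17.72
position: [0.5988, 0.1262, 0.2516]
ee_rot: [0.644, 0.765, 0.0, 0.001]
ft_force: [0.8, -0.5, -0.4]
grip_width: 0.693
grasp_force: 64.7
clock: 17.88
position: [0.5989, 0.1252, 0.251]
ee_rot: [0.645, 0.764, -0.0, 0.0]
ft_force: [-0.7, 0.1, -1.5]
grip_width: 0.691
grasp_force: 64.7
t 17.9 TCP [0.5989 0.1252 0.251 ] yaw 99.7 grip 0.69 65 F [-0.7  0.1 -1.5] j7 -0.29
2 x [[2,-1,1],0.0]
5 x [[0,0,124],0.0]
```

```bash
python3 -m creep '[[[2,-1,40],0],[[2,-1,80],0],[[2,-1,111],0],[[2,-1,111],0],[[2,-1,111],0]]'
python3 - <<'E'
from h import *
p=Plan(); print(groove(1))
cs=cam('side'); I=cs['pixels'][250:380,170:310,::-1]; cv2.imwrite('pics/g1.png',cv2.resize(I,None,fx=4.5,fy=4.5,interpolation=cv2.INTER_CUBIC))
E
```

```text
clock: 18.3
position: [0.5966, 0.128, 0.1393]
ee_rot: [0.645, 0.764, -0.001, -0.001]
ft_force: [0.9, 0.2, 0.5]
grip_width: 0.689
grasp_force: 64.9
t 18.3 TCP [0.5966 0.128  0.1393] yaw 99.6 grip 0.69 65 F [0.9 0.2 0.5] j7 -0.34
[0.59802599 0.12723536]
```

View pics/g1.png

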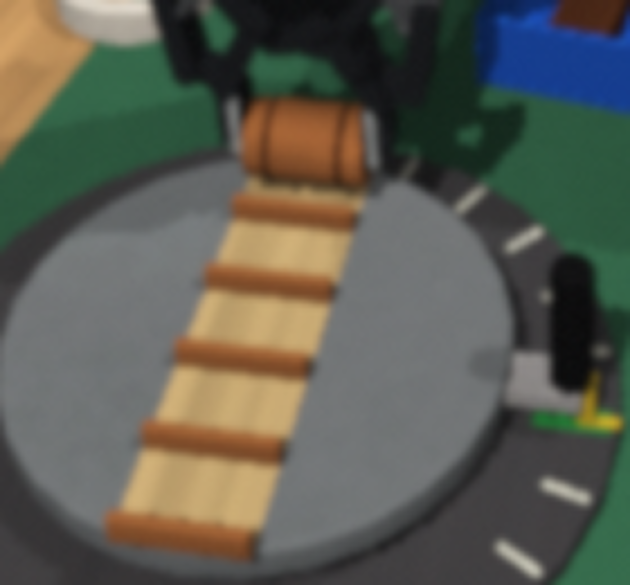

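The foot hangs centred over groove 1 (crop (305,145)); pointer on green (600,420). Lowering gently and releasing.

```bash
python3 -m creep '[[[0,0,4],0],[[0,0,7],0],[[0,0,9],0],[[0,0,9],0],[[0,0,9],0]]'
python3 -m creep '[[[0,0,0],0],[[0,0,0],0],[[0,0,0],0],[[0,0,0],0]]' 1
python3 -m creep '[[[0,0,-20],0],[[0,0,-60],0],[[0,0,-100],0],[[0,0,-125],0],[[0,0,-125],0]]'
python3 - <<'E'
from h import *
p=Plan(); p.p[2]=.256
a=np.radians(-2.); K=np.array([.5555,-.265])-.081*np.array([np.cos(a),np.sin(a)]); print(K)
p.go((.50,-.10,.256,88)); p.go((*K,.256,88)); p.go((*K,.20,88)) 
c=cam('top'); P=pts(c); X,Y,Z=P[...,0],P[...,1],P[...,2]
j=(Y>.05)&(Y<.35)&(X>.5)&(X<.66)
rect(P,j&(Z>.07)&(Z<.092),'foot');rect(P,j&(Z>.052)&(Z<.066),'ridge');
E
```

```text
clock: 18.77
position: [0.5969, 0.1291, 0.1313]
ee_rot: [0.645, 0.764, 0.0, 0.0]
ft_force: [0.1, -0.1, -0.0]
grip_width: 0.687
grasp_force: 64.9
clock: 19.1
position: [0.5969, 0.1292, 0.1311]
ee_rot: [0.645, 0.764, 0.0, 0.0]
ft_force: [0.2, 0.0, 0.3]
grip_width: 0.999
grasp_force: 0.0
clock: 19.52
position: [0.5987, 0.1302, 0.2625]
ee_rot: [0.645, 0.764, 0.004, 0.003]
ft_force: [-0.0, 0.9, 0.3]
grip_width: 1.004
grasp_force: 0.0
t 19.5 TCP [0.5987 0.1302 0.2625] yaw 99.6 grip 1.00 0 F [-0.   0.9  0.3] j7 -0.29
[ 0.47454934 -0.26217314]
4 x [[-105,-68,0],0.1]
4 x [[-112,-57,0],0.1]
3 x [[-81,-10,0],0.0]
3 x [[-82,-10,0],0.0]
3 x [[0,0,56],0.0]
foot 189 ctr [215. 199.] [595. 123.] size [57. 26.] ang 10.4 z 0.082
ridge 29 ctr [223. 199.] [601. 105.] size [55.  3.] ang 8.3 z 0.057
ridge 28 ctr [144. 213.] [555. 330.] size [37.  5.] ang 11.3 z 0.056
```

```bash
python3 -m creep '[[[-105,-68,0],0.1],[[-105,-68,0],0.1],[[-105,-68,0],0.1],[[-105,-68,0],0.1]]' | head -2
python3 -m creep '[[[-112,-57,0],0.1],[[-112,-57,0],0.1],[[-112,-57,0],0.1],[[-112,-57,0],0.1]]' | head -2
python3 -m creep '[[[-81,-10,0],0],[[-81,-10,0],0],[[-81,-10,0],0]]' | head -2
python3 -m creep '[[[-82,-10,0],0],[[-82,-10,0],0],[[-82,-10,0],0],[[-82,-10,0],0],[[-82,-10,0],0]]' | head -3
python3 - <<'E'
from h import *
c=dict(np.load('last_top.npz')); P=pts(c); X,Y,Z=P[...,0],P[...,1],P[...,2]
b=(Y<-.2)&(Y>-.33)
rect(P,b&(Z>.060)&(Z<.076)&(X>.44)&(X<.495),'pick'); rect(P,b&(Z>.066)&(Z<.073)&(X>.44)&(X<.492),'pick'); rect(P,b&(Z>.12)&(Z<.14)&(X>.5)&(X<.66),'colfoot'); rect(P,b&(Z>.143)&(Z<.16)&(X>.44)&(X<.66),'coltop')
p=Plan(); p.go((.4745,-.2622,.20,88))
cs=cam('side'); I=cs['pixels'][120:250,250:400,::-1]; cv2.imwrite('pics/p1.png',cv2.resize(I,None,fx=4.5,fy=4.5,interpolation=cv2.INTER_CUBIC))
E
```

```text
clock: 19.9
position: [0.5449, 0.0053, 0.2543]
clock: 20.23
position: [0.4946, -0.1097, 0.2546]
clock: 20.48
position: [0.4828, -0.1902, 0.2547]
clock: 20.9
position: [0.4727, -0.263, 0.255]
ee_rot: [0.718, 0.696, 0.0, -0.001]
pick 215 ctr [352. 246.] [ 475. -263.] size [57. 31.] ang 87.8 z 0.067
pick 61 ctr [349. 246.] [ 474. -254.] size [17. 39.] ang 1.4 z 0.068
colfoot 239 ctr [357. 214.] [ 556. -268.] size [59. 32.] ang 88.3 z 0.128
coltop 41 ctr [346. 214.] [ 557. -234.] size [11. 53.] ang 87.1 z 0.151
coltop 38 ctr [371. 216.] [ 553. -296.] size [12. 50.] ang 88.7 z 0.151
t 20.9 TCP [ 0.4727 -0.263   0.255 ] yaw 88.1 grip 1.00 0 F [-0.9  0.6 -0.7] j7 0.33
3 x [[1,2,55],0.0]
```

View pics/p1.png

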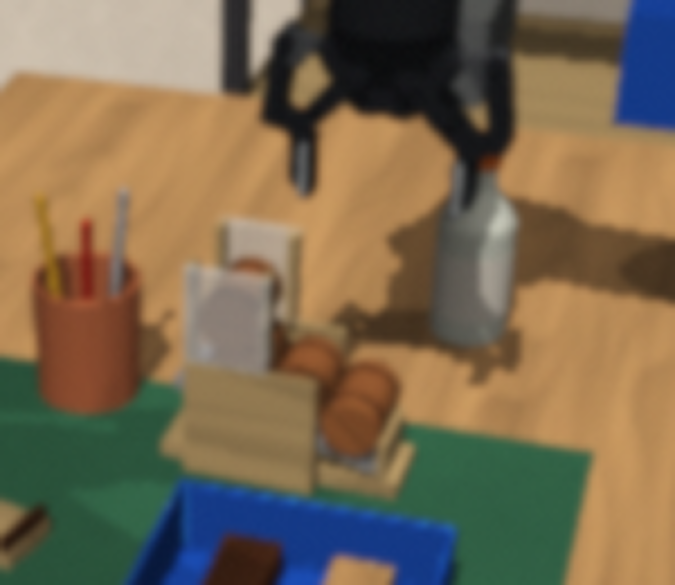

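The picture shows the fingers parted along the feed direction (tips at (303,190),(465,205)), a quarter turn off from what the foot ends (350,430) need; I turn to yaw 178.

```bash
python3 -m creep '[[[0,0,0],-0.6],[[0,0,0],-0.6],[[0,0,0],-0.6],[[0,0,0],-0.6],[[0,0,0],-0.6]]' | head -1
python3 -m creep '[[[0,0,0],-0.6],[[0,0,0],-0.6],[[0,0,0],-0.6],[[0,0,0],-0.6],[[0,0,0],-0.6]]' | head -1
python3 -m creep '[[[0,0,0],-0.37],[[0,0,0],-0.37],[[0,0,0],-0.37],[[0,0,0],-0.37],[[0,0,0],-0.37]]' | head -3
python3 - <<'E'
from h import *
p=Plan(); p.go((.4745,-.2625,.20,178)); p.go((.4745,-.2625,.11,178))
E
```

```text
clock: 21.37
clock: 21.78
clock: 22.2
position: [0.4731, -0.2626, 0.2558]
ee_rot: [0.017, 1.0, 0.0, -0.0]
t 22.2 TCP [ 0.4731 -0.2626  0.2558] yaw 178.0 grip 1.00 0 F [ 0.1 -1.3 -0.5] j7 1.86
3 x [[-1,0,56],0.0]
4 x [[0,0,90],0.0]
```

```bash
python3 -m creep '[[[-1,0,40],0],[[-1,0,75],0],[[-1,0,100],0],[[-1,0,110],0],[[-1,0,115],0]]' 
python3 -m creep '[[[0,0,12],0],[[0,0,22],0],[[0,0,30],0],[[0,0,30],0],[[0,0,30],0]]' 
python3 -m creep '[[[0,0,0],0],[[0,0,0],0],[[0,0,0],0],[[0,0,0],0],[[0,0,0],0]]' 0 60
python3 -c "
from h import *
p=Plan(); G=groove(2)
p.go((*p.p[:2],.26,178)); p.go((.50,0,.26,130)); p.go((*G,.26,99.4))"
```

```text
clock: 22.62
position: [0.4734, -0.2628, 0.1395]
ee_rot: [0.017, 1.0, 0.001, -0.001]
ft_force: [0.1, 0.1, 0.0]
grip_width: 0.999
grasp_force: 0.0
clock: 23.03
position: [0.4739, -0.2637, 0.1109]
ee_rot: [0.017, 1.0, 0.0, -0.0]
ft_force: [0.8, -0.0, 1.2]
grip_width: 0.998
grasp_force: 0.0
clock: 23.45
position: [0.4742, -0.2639, 0.1119]
ee_rot: [0.016, 1.0, -0.0, 0.001]
ft_force: [-1.9, 1.7, 6.3]
grip_width: 0.695
grasp_force: 63.8
t 23.4 TCP [ 0.4742 -0.2639  0.1119] yaw 178.1 grip 0.69 64 F [-1.9  1.7  6.3] j7 1.78
5 x [[0,0,-148],0.0]
4 x [[-9,132,0],0.42]
4 x [[47,124,0],0.42]
3 x [[37,90,0],0.27]
3 x [[60,78,0],0.26]
```

```bash
python3 -m creep '[[[0,0,-15],0],[[0,0,-35],0],[[0,0,-60],0],[[0,0,-100],0],[[0,0,-148],0]]'
python3 -m creep '[[[-9,132,0],0.42],[[-9,132,0],0.42],[[-9,132,0],0.42],[[-9,132,0],0.42]]' | tail -2
python3 -m creep '[[[47,124,0],0.42],[[47,124,0],0.42],[[47,124,0],0.42],[[47,124,0],0.42]]' | tail -2
python3 -m creep '[[[37,90,0],0.27],[[37,90,0],0.27],[[37,90,0],0.27]]' | tail -2
python3 -m creep '[[[60,78,0],0.26],[[60,78,0],0.26],[[60,78,0],0.26],[[60,78,0],0.26],[[60,78,0],0.26]]' | tail -2
python3 - <<'E'
from h import *
p=Plan(); G=groove(2); print(G); p.go((*G,.14,99.4)); p.go((*G,.13,99.4))
cs=cam('side'); I=cs['pixels'][150:370,170:380,::-1]; cv2.imwrite('pics/g2.png',cv2.resize(I,None,fx=2.7,fy=2.7,interpolation=cv2.INTER_CUBIC))
E
```

```text
clock: 23.87
position: [0.4731, -0.2632, 0.2536]
ee_rot: [0.016, 1.0, 0.001, -0.001]
ft_force: [0.5, -1.0, -0.6]
grip_width: 0.691
grasp_force: 64.6
grip_width: 0.695
grasp_force: 64.6
grip_width: 0.691
grasp_force: 64.6
grip_width: 0.689
grasp_force: 64.7
grip_width: 0.694
grasp_force: 64.7
t 25.2 TCP [0.5902 0.1747 0.2525] yaw 99.8 grip 0.69 65 F [ 0.4 -0.4 -0.7] j7 -0.38
[0.59051299 0.17261768]
4 x [[-2,0,112],0.01]
2 x [[0,0,10],0.0]
```

View pics/g2.png

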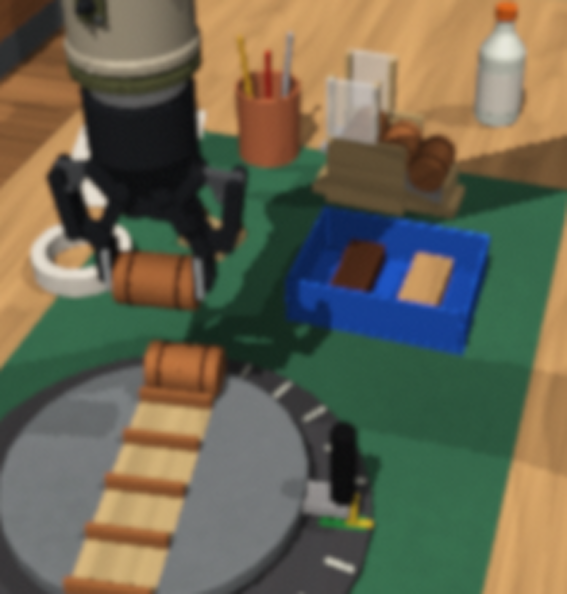

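Foot 1 lies in groove 1 (185,370), the second is held over groove 2, the next foot has rolled into the trough (432,165). Lowering.

```bash
python3 -m creep '[[[-1,0,30],0.01],[[-1,0,70],0.01],[[-1,0,105],0.01],[[-1,0,112],0.01],[[-1,0,112],0.01]]' | head -2
python3 -m creep '[[[0,0,4],0],[[0,0,8],0],[[0,0,9],0],[[0,0,9],0]]'
python3 -m creep '[[[0,0,0],0],[[0,0,0],0],[[0,0,0],0],[[0,0,0],0]]' 1 | sed -n 2,4p
python3 -m creep '[[[0,0,-20],0],[[0,0,-60],0],[[0,0,-100],0],[[0,0,-128],0],[[0,0,-128],0]]' | head -2
python3 -m creep '[[[0,0,0],0],[[0,0,0],0]]' | head -2
python3 - <<'E'
from h import *
p=Plan()
p.go((.50,0,.257,130)); p.go((.4742,-.2635,.257,178)); p.go((.4742,-.2635,.112,178))
E
```

```text
clock: 25.67
position: [0.5896, 0.1708, 0.1394]
clock: 26.0
position: [0.5914, 0.1729, 0.1334]
ee_rot: [0.649, 0.761, 0.001, 0.001]
ft_force: [2.0, 2.4, 3.5]
grip_width: 0.692
grasp_force: 65.4
position: [0.5905, 0.1718, 0.1314]
ee_rot: [0.649, 0.761, -0.0, 0.0]
ft_force: [-0.9, -0.0, 0.5]
clock: 26.75
position: [0.5923, 0.1733, 0.2663]
clock: 26.92
position: [0.5903, 0.1718, 0.2587]
t 26.9 TCP [0.5903 0.1718 0.2587] yaw 99.0 grip 1.00 0 F [ 0.1 -0.6 -1.1] j7 -0.38
3 x [[-78,-58,1],-0.27]
3 x [[-59,-77,1],-0.27]
4 x [[-93,-94,0],-0.42]
4 x [[-46,-124,0],-0.42]
5 x [[0,0,145],0.0]
```

```bash
python3 -m creep '[[[-78,-58,1],-0.27],[[-78,-58,1],-0.27],[[-78,-58,1],-0.27]]' | head -1
python3 -m creep '[[[-59,-77,1],-0.27],[[-59,-77,1],-0.27],[[-59,-77,1],-0.27]]' | head -1
python3 -m creep '[[[-93,-94,0],-0.42],[[-93,-94,0],-0.42],[[-93,-94,0],-0.42],[[-93,-94,0],-0.42]]' | head -1
python3 -m creep '[[[-46,-124,0],-0.42],[[-46,-124,0],-0.42],[[-46,-124,0],-0.42],[[-46,-124,0],-0.42],[[-46,-124,0],-0.42]]' | head -1
python3 -m creep '[[[0,0,0],0],[[0,0,0],0]]' | head -2
cat >> h.py <<'E'
def check():
    c=cam('top'); P=pts(c); X,Y,Z=P[...,0],P[...,1],P[...,2]
    j=(Y>.05)&(Y<.37)&(X>.5)&(X<.68)
    rect(P,j&(Z>.075)&(Z<.1),'foot'); rect(P,j&(Z>.052)&(Z<.066),'ridge'); rect(P,(np.hypot(X-.44,Y-.194)<.04)&(Z>.095)&(Z<.12),'lever')
    print('expect',[groove(n).round(3).tolist() for n in range(1,6)])
def mag():
    c=dict(np.load('last_top.npz')); P=pts(c); X,Y,Z=P[...,0],P[...,1],P[...,2]; b=(Y<-.2)&(Y>-.33)
    rect(P,b&(Z>.060)&(Z<.076)&(X>.44)&(X<.495),'pick')
E
python3 - <<'E'
from h import *
p=Plan(); p.go((.4742,-.2635,.14,178)); check()
cs=cam('side'); Ps=pts(cs); X,Y,Z=[Ps[...,i] for i in range(3)]; 
q=Ps[(Y<-.22)&(Y>-.31)&(X>.44)&(X<.495)&(Z>.05)&(Z<.08)]; print('trough', len(q), q.mean(0).round(3), q[:,2].max().round(3))
E
```

```text
clock: 27.17
clock: 27.42
clock: 27.75
clock: 28.17
clock: 28.33
position: [0.4748, -0.2616, 0.2566]
t 28.3 TCP [ 0.4748 -0.2616  0.2566] yaw 178.1 grip 1.00 0 F [-0.1  0.  -0.7] j7 1.85
4 x [[0,-2,117],0.0]
foot 217 ctr [214. 199.] [595. 126.] size [57. 33.] ang 3.4 z 0.083
foot 220 ctr [197. 201.] [589. 173.] size [57. 32.] ang 10.3 z 0.083
ridge 30 ctr [223. 198.] [601. 105.] size [55.  4.] ang 10.5 z 0.058
ridge 29 ctr [206. 201.] [594. 152.] size [55.  7.] ang 11.4 z 0.058
ridge 35 ctr [175. 205.] [580. 241.] size [55.  4.] ang 9.7 z 0.057
ridge 33 ctr [159. 207.] [572. 286.] size [53.  4.] ang 8.9 z 0.058
lever 37 ctr [184. 254.] [441. 195.] size [14. 17.] ang 3.3 z 0.108
expect [[0.598, 0.127], [0.591, 0.173], [0.583, 0.218], [0.575, 0.263], [0.568, 0.309]]
trough 213 [ 0.474 -0.253  0.063] 0.072
```

```bash
python3 -m creep '[[[0,-2,40],0],[[0,-2,75],0],[[0,-2,105],0],[[0,-2,117],0],[[0,-2,117],0]]' | head -2
python3 -m creep '[[[0,0,12],0],[[0,0,22],0],[[0,0,28],0],[[0,0,28],0],[[0,0,28],0]]' | head -4
python3 -m creep '[[[0,0,0],0],[[0,0,0],0],[[0,0,0],0],[[0,0,0],0],[[0,0,0],0]]' 0 60
python3 -m creep '[[[0,0,-15],0],[[0,0,-35],0],[[0,0,-60],0],[[0,0,-100],0],[[0,0,-146],0]]' 
python3 -m creep '[[[0,0,0],0],[[0,0,0],0]]'
python3 -c "
from h import *
p=Plan(); G=groove(3)
p.go((.50,0,.26,130)); p.go((*G,.26,99.4)); p.go((*G,.14,99.4))"
```

```text
clock: 28.85
position: [0.4737, -0.2633, 0.1381]
clock: 29.27
position: [0.4749, -0.265, 0.1129]
ee_rot: [0.016, 1.0, -0.0, 0.0]
ft_force: [0.3, -0.9, 0.0]
clock: 29.68
position: [0.4752, -0.2652, 0.1136]
ee_rot: [0.016, 1.0, -0.0, 0.001]
ft_force: [-1.5, 0.8, 4.3]
grip_width: 0.692
grasp_force: 63.8
clock: 30.1
position: [0.474, -0.2644, 0.2552]
ee_rot: [0.016, 1.0, 0.001, -0.001]
ft_force: [1.8, -1.1, -1.1]
grip_width: 0.695
grasp_force: 64.6
clock: 30.27
position: [0.4758, -0.2653, 0.257]
ee_rot: [0.016, 1.0, -0.002, 0.002]
ft_force: [-0.2, 1.0, -1.5]
grip_width: 0.691
grasp_force: 64.6
t 30.3 TCP [ 0.4758 -0.2653  0.257 ] yaw 178.1 grip 0.69 65 F [-0.2  1.  -1.5] j7 1.86
4 x [[-8,133,-1],0.42]
4 x [[47,124,-2],0.42]
4 x [[57,102,0],0.27]
4 x [[82,83,0],0.26]
4 x [[0,0,120],0.0]
```

```bash
python3 -m creep '[[[-8,133,-1],0.42],[[-8,133,-1],0.42],[[-8,133,-1],0.42],[[-8,133,-1],0.42]]' | tail -2
python3 -m creep '[[[47,124,-2],0.42],[[47,124,-2],0.42],[[47,124,-2],0.42],[[47,124,-2],0.42]]' | tail -2
python3 -m creep '[[[57,102,0],0.27],[[57,102,0],0.27],[[57,102,0],0.27],[[57,102,0],0.27]]' | tail -2
python3 -m creep '[[[82,83,0],0.26],[[82,83,0],0.26],[[82,83,0],0.26],[[82,83,0],0.26],[[82,83,0],0.26]]' | tail -2
python3 -m creep '[[[0,0,0],0],[[0,0,0],0]]' | tail -2
python3 -c "
from h import *
p=Plan(); G=groove(3)
p.go((*G,.142,99.4))"
```

```text
grip_width: 0.691
grasp_force: 64.6
grip_width: 0.692
grasp_force: 64.6
grip_width: 0.691
grasp_force: 64.8
grip_width: 0.691
grasp_force: 64.9
grip_width: 0.692
grasp_force: 64.9
t 31.9 TCP [0.5821 0.2165 0.2565] yaw 99.6 grip 0.69 65 F [ 0.  -0.7 -0.4] j7 -0.46
4 x [[1,1,114],0.0]
```

```bash
python3 -m creep '[[[1,1,30],0],[[1,1,70],0],[[1,1,105],0],[[1,1,114],0],[[1,1,114],0]]' | head -2
python3 -m creep '[[[0,0,4],0],[[0,0,8],0],[[0,0,9],0],[[0,0,9],0]]'
python3 -m creep '[[[0,0,0],0],[[0,0,0],0],[[0,0,0],0],[[0,0,0],0]]' 1 | sed -n 2,4p
python3 -m creep '[[[0,0,-20],0],[[0,0,-60],0],[[0,0,-100],0],[[0,0,-126],0],[[0,0,-126],0]]' | head -2
python3 -m creep '[[[0,0,0],0],[[0,0,0],0]]' | head -2
python3 - <<'E'
from h import *
p=Plan()
p.go((.50,0,.257,130)); p.go((.4745,-.263,.257,178)); p.go((.4745,-.263,.14,178))
E
```

```text
clock: 32.27
position: [0.5818, 0.2171, 0.1408]
clock: 32.6
position: [0.5834, 0.2194, 0.1354]
ee_rot: [0.645, 0.764, 0.001, 0.001]
ft_force: [0.4, 0.3, -0.8]
grip_width: 0.696
grasp_force: 64.9
position: [0.5831, 0.2193, 0.1345]
ee_rot: [0.645, 0.764, 0.0, 0.0]
ft_force: [-0.1, 0.1, 0.4]
clock: 33.35
position: [0.5846, 0.2207, 0.267]
clock: 33.52
position: [0.5827, 0.2191, 0.2597]
t 33.5 TCP [0.5827 0.2191 0.2597] yaw 99.6 grip 1.00 0 F [-0.1 -0.8 -0. ] j7 -0.47
4 x [[-101,-59,1],-0.27]
4 x [[-82,-84,2],-0.26]
4 x [[-92,-94,0],-0.42]
4 x [[-46,-124,0],-0.42]
4 x [[0,0,117],0.0]
```

```bash
python3 -m creep '[[[-101,-59,1],-0.27],[[-101,-59,1],-0.27],[[-101,-59,1],-0.27],[[-101,-59,1],-0.27]]' | head -1
python3 -m creep '[[[-82,-84,2],-0.26],[[-82,-84,2],-0.26],[[-82,-84,2],-0.26],[[-82,-84,2],-0.26]]' | head -1
python3 -m creep '[[[-92,-94,0],-0.42],[[-92,-94,0],-0.42],[[-92,-94,0],-0.42],[[-92,-94,0],-0.42]]' | head -1
python3 -m creep '[[[-46,-124,0],-0.42],[[-46,-124,0],-0.42],[[-46,-124,0],-0.42],[[-46,-124,0],-0.42],[[-46,-124,0],-0.42]]' | head -1
python3 -m creep '[[[0,0,0],0],[[0,0,0],0]]' | head -2
python3 - <<'E'
from h import *
p=Plan(); p.go((.4745,-.263,.14,178)); check()
cs=cam('side'); Ps=pts(cs); X,Y,Z=[Ps[...,i] for i in range(3)]; 
q=Ps[(Y<-.22)&(Y>-.31)&(X>.44)&(X<.495)&(Z>.05)&(Z<.08)]; print('trough', len(q), q.mean(0).round(3), q[:,2].max().round(3))
E
```

```text
clock: 33.85
clock: 34.18
clock: 34.52
clock: 34.93
clock: 35.1
position: [0.4746, -0.2613, 0.2565]
t 35.1 TCP [ 0.4746 -0.2613  0.2565] yaw 178.1 grip 1.00 0 F [ 0.  -0.2  0.8] j7 1.84
4 x [[0,-2,116],0.0]
foot 207 ctr [214. 199.] [595. 125.] size [58. 33.] ang 8.1 z 0.083
foot 216 ctr [197. 201.] [589. 172.] size [57. 31.] ang 10.1 z 0.082
foot 215 ctr [181. 203.] [581. 218.] size [57. 31.] ang 8.7 z 0.083
ridge 26 ctr [223. 198.] [601. 105.] size [55.  4.] ang 8.9 z 0.057
ridge 26 ctr [206. 199.] [598. 153.] size [46.  6.] ang 8.3 z 0.058
ridge 34 ctr [159. 207.] [572. 286.] size [53.  6.] ang 11.1 z 0.056
ridge 32 ctr [144. 208.] [568. 332.] size [47.  5.] ang 8.2 z 0.058
lever 38 ctr [184. 254.] [441. 195.] size [13. 17.] ang 2.0 z 0.107
expect [[0.598, 0.127], [0.591, 0.173], [0.583, 0.218], [0.575, 0.263], [0.568, 0.309]]
trough 212 [ 0.473 -0.253  0.063] 0.073
```

```bash
python3 -m creep '[[[0,-1,40],0],[[0,-1,75],0],[[0,-1,105],0],[[0,-1,117],0],[[0,-1,117],0]]' | head -2
python3 -m creep '[[[0,0,12],0],[[0,0,22],0],[[0,0,28],0],[[0,0,28],0],[[0,0,28],0]]' | head -4
python3 -m creep '[[[0,0,0],0],[[0,0,0],0],[[0,0,0],0],[[0,0,0],0],[[0,0,0],0]]' 0 60
python3 -m creep '[[[0,0,-15],0],[[0,0,-35],0],[[0,0,-60],0],[[0,0,-100],0],[[0,0,-146],0]]' 
python3 -m creep '[[[0,0,0],0],[[0,0,0],0]]'
python3 -c "
from h import *
p=Plan(); G=groove(4)
p.go((.50,0,.26,130)); p.go((*G,.26,99.4)); p.go((*G,.14,99.4))"
```

```text
clock: 35.62
position: [0.4735, -0.2621, 0.1379]
clock: 36.03
position: [0.4747, -0.2636, 0.1125]
ee_rot: [0.016, 1.0, -0.0, 0.0]
ft_force: [-0.1, 0.7, 0.5]
clock: 36.45
position: [0.4749, -0.2638, 0.1132]
ee_rot: [0.016, 1.0, -0.0, 0.0]
ft_force: [-1.4, 1.0, 5.2]
grip_width: 0.694
grasp_force: 63.7
clock: 36.87
position: [0.4738, -0.2631, 0.2549]
ee_rot: [0.016, 1.0, 0.001, -0.001]
ft_force: [1.7, -0.7, -0.6]
grip_width: 0.689
grasp_force: 64.6
clock: 37.03
position: [0.4756, -0.264, 0.2567]
ee_rot: [0.016, 1.0, -0.002, 0.002]
ft_force: [0.0, -0.7, -0.6]
grip_width: 0.686
grasp_force: 64.6
t 37.0 TCP [ 0.4756 -0.264   0.2567] yaw 178.1 grip 0.69 65 F [ 0.  -0.7 -0.6] j7 1.84
4 x [[-8,132,-2],0.42]
4 x [[47,124,-1],0.42]
4 x [[77,114,0],0.27]
4 x [[104,89,0],0.26]
4 x [[0,0,120],0.0]
```

```bash
python3 -m creep '[[[-8,132,-2],0.42],[[-8,132,-2],0.42],[[-8,132,-2],0.42],[[-8,132,-2],0.42]]' | tail -2
python3 -m creep '[[[47,124,-1],0.42],[[47,124,-1],0.42],[[47,124,-1],0.42],[[47,124,-1],0.42]]' | tail -2
python3 -m creep '[[[77,114,0],0.27],[[77,114,0],0.27],[[77,114,0],0.27],[[77,114,0],0.27]]' | tail -2
python3 -m creep '[[[104,89,0],0.26],[[104,89,0],0.26],[[104,89,0],0.26],[[104,89,0],0.26],[[104,89,0],0.26]]' | tail -2
python3 -m creep '[[[0,0,0],0],[[0,0,0],0]]' | tail -2
python3 -c "
from h import *
p=Plan(); G=groove(4)
p.go((*G,.142,99.4))"
```

```text
grip_width: 0.691
grasp_force: 64.6
grip_width: 0.688
grasp_force: 64.6
grip_width: 0.693
grasp_force: 64.6
grip_width: 0.693
grasp_force: 64.6
grip_width: 0.691
grasp_force: 64.6
t 38.6 TCP [0.5743 0.2631 0.2556] yaw 99.6 grip 0.69 65 F [-0.4 -0.1  0.4] j7 -0.56
4 x [[0,1,114],0.0]
```

```bash
python3 -m creep '[[[0,1,30],0],[[0,1,70],0],[[0,1,105],0],[[0,1,114],0],[[0,1,114],0]]' | head -2
python3 -m creep '[[[0,0,4],0],[[0,0,8],0],[[0,0,9],0],[[0,0,9],0]]'
python3 -m creep '[[[0,0,0],0],[[0,0,0],0],[[0,0,0],0],[[0,0,0],0]]' 1 | sed -n 2,4p
python3 -m creep '[[[0,0,-20],0],[[0,0,-60],0],[[0,0,-100],0],[[0,0,-126],0],[[0,0,-126],0]]' | head -2
python3 -m creep '[[[0,0,0],0],[[0,0,0],0]]' | head -2
python3 - <<'E'
from h import *
p=Plan()
p.go((.50,0,.257,130)); p.go((.4745,-.263,.257,178)); p.go((.4745,-.263,.14,178))
E
```

```text
clock: 39.03
position: [0.5746, 0.262, 0.1405]
clock: 39.37
position: [0.576, 0.2642, 0.135]
ee_rot: [0.645, 0.764, 0.001, 0.0]
ft_force: [0.0, -0.0, -0.1]
grip_width: 0.688
grasp_force: 64.8
position: [0.5756, 0.2642, 0.1342]
ee_rot: [0.645, 0.764, 0.0, 0.0]
ft_force: [-0.1, 0.1, 0.3]
clock: 40.12
position: [0.577, 0.2657, 0.2667]
clock: 40.28
position: [0.5753, 0.2639, 0.2593]
t 40.3 TCP [0.5753 0.2639 0.2593] yaw 99.6 grip 1.00 0 F [ 0.2  0.3 -0.5] j7 -0.56
4 x [[-124,-59,1],-0.27]
4 x [[-103,-90,1],-0.26]
4 x [[-93,-94,0],-0.42]
4 x [[-46,-124,0],-0.42]
4 x [[0,0,117],0.0]
```

```bash
python3 -m creep '[[[-124,-59,1],-0.27],[[-124,-59,1],-0.27],[[-124,-59,1],-0.27],[[-124,-59,1],-0.27]]' | head -1
python3 -m creep '[[[-103,-90,1],-0.26],[[-103,-90,1],-0.26],[[-103,-90,1],-0.26],[[-103,-90,1],-0.26]]' | head -1
python3 -m creep '[[[-93,-94,0],-0.42],[[-93,-94,0],-0.42],[[-93,-94,0],-0.42],[[-93,-94,0],-0.42]]' | head -1
python3 -m creep '[[[-46,-124,0],-0.42],[[-46,-124,0],-0.42],[[-46,-124,0],-0.42],[[-46,-124,0],-0.42],[[-46,-124,0],-0.42]]' | head -1
python3 -m creep '[[[0,0,0],0],[[0,0,0],0]]' | head -2
python3 - <<'E'
from h import *
p=Plan(); p.go((.4745,-.263,.14,178)); check()
cs=cam('side'); Ps=pts(cs); X,Y,Z=[Ps[...,i] for i in range(3)]; 
q=Ps[(Y<-.22)&(Y>-.31)&(X>.44)&(X<.495)&(Z>.05)&(Z<.08)]; print('trough', len(q), q.mean(0).round(3), q[:,2].max().round(3))
E
```

```text
clock: 40.62
clock: 40.95
clock: 41.28
clock: 41.7
clock: 41.87
position: [0.4752, -0.2613, 0.2571]
t 41.9 TCP [ 0.4752 -0.2613  0.2571] yaw 178.1 grip 1.00 0 F [ 0.5 -0.7 -0.7] j7 1.83
4 x [[1,-2,117],0.0]
foot 224 ctr [214. 199.] [595. 125.] size [57. 33.] ang 10.4 z 0.082
foot 213 ctr [197. 201.] [589. 173.] size [57. 31.] ang 9.6 z 0.083
foot 214 ctr [182. 203.] [581. 217.] size [57. 32.] ang 8.9 z 0.083
foot 214 ctr [165. 206.] [574. 263.] size [57. 31.] ang 8.6 z 0.083
ridge 34 ctr [223. 199.] [601. 105.] size [55.  4.] ang 10.0 z 0.057
ridge 36 ctr [144. 209.] [565. 332.] size [54.  5.] ang 10.0 z 0.057
lever 35 ctr [185. 253.] [441. 194.] size [13. 14.] ang 2.9 z 0.108
expect [[0.598, 0.127], [0.591, 0.173], [0.583, 0.218], [0.575, 0.263], [0.568, 0.309]]
trough 206 [ 0.473 -0.252  0.063] 0.073
```

```bash
python3 -m creep '[[[0,-1,40],0],[[0,-1,75],0],[[0,-1,105],0],[[0,-1,117],0],[[0,-1,117],0]]' | head -2
python3 -m creep '[[[0,0,12],0],[[0,0,22],0],[[0,0,28],0],[[0,0,28],0],[[0,0,28],0]]' | head -4
python3 -m creep '[[[0,0,0],0],[[0,0,0],0],[[0,0,0],0],[[0,0,0],0],[[0,0,0],0]]' 0 60
python3 -m creep '[[[0,0,-15],0],[[0,0,-35],0],[[0,0,-60],0],[[0,0,-100],0],[[0,0,-146],0]]' 
python3 -m creep '[[[0,0,0],0],[[0,0,0],0]]'
python3 -c "
from h import *
p=Plan(); G=groove(5)
p.go((.50,0,.26,130)); p.go((*G,.26,99.4)); p.go((*G,.14,99.4))"
```

```text
clock: 42.38
position: [0.474, -0.2622, 0.1385]
clock: 42.8
position: [0.4753, -0.2638, 0.1132]
ee_rot: [0.016, 1.0, -0.0, 0.0]
ft_force: [0.5, -0.2, 1.1]
clock: 43.22
position: [0.4755, -0.264, 0.1138]
ee_rot: [0.016, 1.0, -0.0, 0.0]
ft_force: [-2.2, 0.5, 5.7]
grip_width: 0.691
grasp_force: 63.7
clock: 43.63
position: [0.4744, -0.2632, 0.2556]
ee_rot: [0.016, 1.0, 0.001, -0.001]
ft_force: [1.3, -0.8, -0.1]
grip_width: 0.684
grasp_force: 64.6
clock: 43.8
position: [0.4761, -0.2641, 0.2573]
ee_rot: [0.017, 1.0, -0.002, 0.002]
ft_force: [0.7, -0.3, -1.2]
grip_width: 0.693
grasp_force: 64.6
t 43.8 TCP [ 0.4761 -0.2641  0.2573] yaw 178.1 grip 0.69 65 F [ 0.7 -0.3 -1.2] j7 1.83
4 x [[-8,132,-1],0.42]
4 x [[48,124,-2],0.42]
5 x [[96,125,0],0.27]
5 x [[127,95,0],0.26]
4 x [[0,1,120],0.0]
```

```bash
python3 -m creep '[[[-8,132,-1],0.42],[[-8,132,-1],0.42],[[-8,132,-1],0.42],[[-8,132,-1],0.42]]' | tail -2
python3 -m creep '[[[48,124,-2],0.42],[[48,124,-2],0.42],[[48,124,-2],0.42],[[48,124,-2],0.42]]' | tail -2
python3 -m creep '[[[96,125,0],0.27],[[96,125,0],0.27],[[96,125,0],0.27],[[96,125,0],0.27],[[96,125,0],0.27]]' | tail -2
python3 -m creep '[[[127,95,0],0.26],[[127,95,0],0.26],[[127,95,0],0.26],[[127,95,0],0.26],[[127,95,0],0.26]]' | tail -2
python3 -m creep '[[[0,0,0],0],[[0,0,0],0]]' | tail -2
python3 -c "
from h import *
p=Plan(); G=groove(5)
p.go((*G,.142,99.4))"
```

```text
grip_width: 0.683
grasp_force: 64.6
grip_width: 0.694
grasp_force: 64.5
grip_width: 0.695
grasp_force: 64.7
grip_width: 0.693
grasp_force: 64.8
grip_width: 0.689
grasp_force: 64.8
t 45.5 TCP [0.5659 0.3091 0.2561] yaw 99.7 grip 0.69 65 F [ 0.3 -1.3 -1.2] j7 -0.64
4 x [[-1,2,114],0.0]
```

```bash
python3 -m creep '[[[0,2,30],0],[[0,2,70],0],[[0,2,105],0],[[0,2,114],0],[[0,2,114],0]]' | head -2
python3 -m creep '[[[0,0,4],0],[[0,0,8],0],[[0,0,9],0],[[0,0,9],0]]'
python3 -m creep '[[[0,0,0],0],[[0,0,0],0],[[0,0,0],0],[[0,0,0],0]]' 1 | sed -n 2,4p
python3 -m creep '[[[0,0,-20],0],[[0,0,-60],0],[[0,0,-100],0],[[0,0,-126],0],[[0,0,-126],0]]' | head -2
python3 -m creep '[[[0,0,0],0],[[0,0,0],0]]' | head -2
python3 - <<'E'
from h import *
p=Plan(); L=(.4395,.1945); p.go((*L,.26,189.4)); p.go((*L,.148,189.4))
E
```

```text
clock: 45.88
position: [0.5676, 0.3073, 0.1411]
clock: 46.22
position: [0.5687, 0.3097, 0.1357]
ee_rot: [0.645, 0.764, 0.001, 0.0]
ft_force: [0.5, 0.9, -0.8]
grip_width: 0.691
grasp_force: 64.9
position: [0.5683, 0.3097, 0.1348]
ee_rot: [0.645, 0.764, 0.0, 0.0]
ft_force: [0.5, -0.1, -0.7]
clock: 46.97
position: [0.5695, 0.3113, 0.2674]
clock: 47.13
position: [0.5681, 0.3094, 0.2599]
t 47.1 TCP [0.5681 0.3094 0.2599] yaw 99.6 grip 1.00 0 F [ 0.1  0.3 -0.3] j7 -0.64
5 x [[-31,-49,0],-0.52]
5 x [[-2,-57,0],-0.53]
5 x [[27,-51,0],-0.52]
4 x [[0,0,112],0.0]
```

```bash
python3 -m creep '[[[-31,-49,0],-0.52],[[-31,-49,0],-0.52],[[-31,-49,0],-0.52],[[-31,-49,0],-0.52],[[-31,-49,0],-0.52]]' | head -1
python3 -m creep '[[[-2,-57,0],-0.53],[[-2,-57,0],-0.53],[[-2,-57,0],-0.53],[[-2,-57,0],-0.53],[[-2,-57,0],-0.53]]' | head -1
python3 -m creep '[[[27,-51,0],-0.52],[[27,-51,0],-0.52],[[27,-51,0],-0.52],[[27,-51,0],-0.52],[[27,-51,0],-0.52]]' | head -1
python3 -m creep '[[[0,0,0],0],[[0,0,0],0],[[0,0,0],0]]' | head -3
python3 - <<'E'
from h import *
p=Plan(); check(); cs=cam('side')
top=np.load('last_top.npz')['pixels']; a=cv2.resize(top[120:290,120:400,::-1],(790,480))
cv2.imwrite('pics/all.png',a)
p.go((.4395,.1945,.148,189.4))
for A in ([-5,-10,-15,-20,-25],[-30,-35,-40,-45,-50],[-55,-60,-61,-61,-61]): p.call([(*(lever(s)[0]-(C+np.array([-.145*np.cos(J0),-.145*np.sin(J0)]))*0),.148,lever(s)[1]+180) for s in A])
E
```

```text
clock: 47.55
clock: 47.97
clock: 48.38
clock: 48.63
position: [0.4393, 0.1947, 0.2602]
ee_rot: [-0.082, 0.997, 0.0, -0.0]
t 48.6 TCP [0.4393 0.1947 0.2602] yaw -170.6 grip 1.00 0 F [ 0.2 -0.2 -1.2] j7 1.07
foot 225 ctr [214. 199.] [594. 126.] size [57. 33.] ang 9.9 z 0.082
foot 214 ctr [197. 201.] [590. 173.] size [57. 32.] ang 8.9 z 0.082
foot 214 ctr [182. 203.] [582. 216.] size [57. 31.] ang 8.9 z 0.082
foot 210 ctr [165. 205.] [574. 262.] size [57. 32.] ang 8.1 z 0.082
foot 212 ctr [149. 208.] [566. 309.] size [57. 30.] ang 11.1 z 0.082
ridge 30 ctr [223. 198.] [602. 106.] size [53.  5.] ang 9.6 z 0.058
ridge 29 ctr [207. 201.] [594. 152.] size [55.  6.] ang 11.3 z 0.058
expect [[0.598, 0.127], [0.591, 0.173], [0.583, 0.218], [0.575, 0.263], [0.568, 0.309]]
4 x [[0,0,112],0.0]
call [[[-1,12,0],0.09],[[-3,25,0],0.17],[[-6,37,0],0.26],[[-9,49,0],0.35],[[-14,61,0],0.44]]
call [[[-1,13,0],0.08],[[-2,25,0],0.17],[[-5,37,0],0.26],[[-9,50,0],0.35],[[-14,61,0],0.43]]
call [[[0,13,0],0.09],[[-2,25,0],0.18],[[-2,28,0],0.19],[[-2,28,0],0.19],[[-2,28,0],0.19]]
```

View pics/all.png

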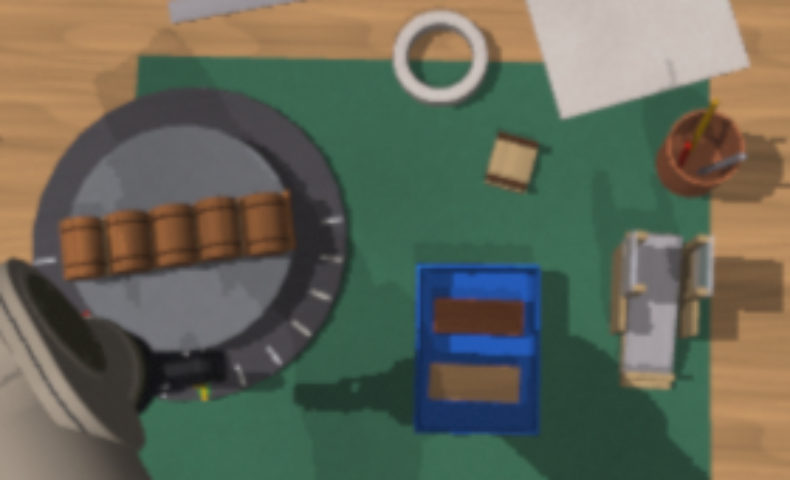

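All five feet lie in the grooves (crop y≈240), magazine and rest are empty, both offcuts are in the bin. Now the slower swing to red.

```bash
python3 -m creep '[[[0,0,40],0],[[0,0,80],0],[[0,0,105],0],[[0,0,112],0],[[0,0,112],0]]' | head -4
python3 -m creep '[[[0,0,0],0],[[0,0,0],0],[[0,0,0],0],[[0,0,0],0],[[0,0,0],0]]' 0.15 40
python3 -m creep '[[[0,0,0],0],[[0,0,0],0]]' 0 40 | tail -2
python3 - <<'E'
from h import *
p=Plan()
for A in ([-1,-3,-6,-9,-12],[-15,-18,-21,-24,-27],[-30,-33,-36,-39,-42],[-45,-48,-51,-54,-56],[-58,-60,-61,-61,-61]): p.call([(*lever(s)[0],.15,lever(s)[1]+180) for s in A])
E
```

```text
clock: 49.15
position: [0.4385, 0.1946, 0.1473]
ee_rot: [-0.084, 0.997, 0.0, -0.002]
ft_force: [-0.4, -0.2, -0.1]
clock: 49.57
position: [0.4399, 0.1946, 0.1494]
ee_rot: [-0.083, 0.997, -0.0, 0.001]
ft_force: [-0.4, 0.1, -0.0]
grip_width: 0.297
grasp_force: 0.0
grip_width: 0.225
grasp_force: 38.9
t 49.7 TCP [0.4398 0.1949 0.1494] yaw -170.4 grip 0.22 39 F [-1.  -0.4  6.9] j7 0.92
call [[[0,2,-1],0.02],[[0,7,-1],0.06],[[-1,15,-1],0.11],[[-2,22,-1],0.16],[[-3,29,-1],0.21]]
call [[[0,8,0],0.05],[[-1,16,0],0.11],[[-2,23,0],0.16],[[-3,31,0],0.21],[[-5,38,0],0.26]]
call [[[0,8,0],0.06],[[-1,15,0],0.11],[[-2,23,0],0.16],[[-4,30,0],0.21],[[-5,38,0],0.27]]
call [[[-1,7,0],0.05],[[-1,15,0],0.1],[[-2,22,0],0.15],[[-3,30,0],0.21],[[-5,35,0],0.24]]
call [[[0,5,0],0.04],[[0,10,0],0.07],[[0,12,0],0.09],[[0,12,0],0.09],[[0,12,0],0.09]]
```

```bash
python3 -m creep '[[[0,2,0],0.02],[[0,7,0],0.06],[[-1,15,0],0.11],[[-2,22,0],0.16],[[-3,29,0],0.21]]' | sed -n 2,4p
python3 -m creep '[[[0,8,0],0.05],[[-1,16,0],0.11],[[-2,23,0],0.16],[[-3,31,0],0.21],[[-5,38,0],0.26]]' | sed -n 2,4p
python3 -m creep '[[[0,8,0],0.06],[[-1,15,0],0.11],[[-2,23,0],0.16],[[-4,30,0],0.21],[[-5,38,0],0.27]]' | sed -n 2,4p
python3 -m creep '[[[-1,7,0],0.05],[[-1,15,0],0.1],[[-2,22,0],0.15],[[-3,30,0],0.21],[[-5,35,0],0.24]]' | sed -n 2,4p
python3 -m creep '[[[0,5,0],0.04],[[0,10,0],0.07],[[0,12,0],0.09],[[0,12,0],0.09],[[0,12,0],0.09]]'
python3 - <<'E'
from h import *
p=Plan(); d=p.p[:2]-C; print(lever(-60), 'swivel', np.degrees(np.arctan2(d[1],d[0]))-189.4, np.hypot(*d))
E
```

```text
position: [0.4375, 0.2248, 0.1494]
ee_rot: [0.022, 1.0, 0.0, 0.0]
ft_force: [0.3, 2.8, 3.0]
position: [0.4438, 0.2631, 0.1494]
ee_rot: [0.151, 0.988, 0.001, 0.0]
ft_force: [-3.8, 4.6, 4.8]
position: [0.4596, 0.2983, 0.1495]
ee_rot: [0.283, 0.959, 0.001, -0.0]
ft_force: [1.3, 4.9, 2.2]
position: [0.4822, 0.3262, 0.1495]
ee_rot: [0.395, 0.919, 0.002, -0.001]
ft_force: [-6.4, 10.5, 1.6]
clock: 51.82
position: [0.491, 0.3342, 0.1495]
ee_rot: [0.435, 0.9, 0.002, -0.001]
ft_force: [-3.4, 9.3, 2.3]
grip_width: 0.221
grasp_force: 39.6
t 51.8 TCP [0.491  0.3342 0.1495] yaw 128.4 grip 0.22 40 F [-3.4  9.3  2.3] j7 -0.30
(array([0.49096408, 0.33004637]), np.float64(-50.6)) swivel -61.0141939696251 0.14822678810748793
```

Release, rise and move clear towards the base.

```bash
python3 -m creep '[[[0,0,0],0],[[0,0,0],0],[[0,0,0],0],[[0,0,0],0],[[0,0,0],0]]' 0.7 | tail -3
python3 -m creep '[[[0,0,-20],0],[[0,0,-50],0],[[0,0,-90],0],[[0,0,-130],0],[[0,0,-130],0]]' | sed -n 2,4p
python3 - <<'E'
from h import *
p=Plan(); p.p[2]=.28; p.go((.40,.12,.30,128.4)); p.go((.45,-.1,.30,128.4))
E
```

```text
ft_force: [-0.3, 0.1, 0.7]
grip_width: 0.7
grasp_force: 0.0
position: [0.4936, 0.3332, 0.2866]
ee_rot: [0.436, 0.9, 0.004, 0.003]
ft_force: [0.5, 0.3, 0.4]
t 52.6 TCP [0.4936 0.3332 0.2866] yaw 128.3 grip 0.70 0 F [0.5 0.3 0.4] j7 -0.22
4 x [[-55,-103,-10],0.0]
4 x [[-54,-103,-10],0.0]
4 x [[-102,-48,0],0.0]
4 x [[-102,-49,0],0.0]
```

```bash
python3 -m creep '[[[-55,-103,-10],0],[[-55,-103,-10],0],[[-55,-103,-10],0],[[-55,-103,-10],0]]' | sed -n 2p
python3 -m creep '[[[-54,-103,-10],0],[[-54,-103,-10],0],[[-54,-103,-10],0],[[-54,-103,-10],0]]' | sed -n 2p
python3 -m creep '[[[-102,-48,0],0],[[-102,-48,0],0],[[-102,-48,0],0],[[-102,-48,0],0],[[-102,-48,0],0]]' | sed -n 2p
python3 -m creep '[[[0,0,0],0],[[0,0,0],0],[[0,0,0],0],[[0,0,0],0]]' | sed -n 2,4p
python3 - <<'E'
from h import *
p=Plan(); c=cam('top'); P=pts(c); X,Y,Z=[P[...,i] for i in range(3)]
j=(np.hypot(X-C[0],Y-C[1])<.13)
rect(P,j&(Z>.075)&(Z<.1),'foot'); rect(P,j&(Z>.052)&(Z<.066),'ridge'); rect(P,(np.hypot(X-.491,Y-.33)<.04)&(Z>.095)&(Z<.12),'lever')
J=J0-np.pi/3; print('expect',[(C+(-.092+.046*n)*np.array([-np.sin(J),np.cos(J)])).round(3).tolist() for n in range(5)],'lever',lever(-60)[0])
cv2.imwrite('pics/final.png',cv2.resize(c['pixels'][120:290,120:400,::-1],(790,480)))
E
```

```text
position: [0.4447, 0.2185, 0.2886]
position: [0.3966, 0.1126, 0.2989]
position: [0.4236, 0.0068, 0.2985]
position: [0.4234, 0.009, 0.2986]
ee_rot: [0.435, 0.9, -0.0, 0.0]
ft_force: [0.1, 0.4, -0.4]
t 54.1 TCP [0.4234 0.009  0.2986] yaw 128.4 grip 0.70 0 F [ 0.1  0.4 -0.4] j7 0.61
foot 216 ctr [162. 178.] [652. 278.] size [29. 59.] ang 38.3 z 0.083
foot 214 ctr [171. 191.] [616. 248.] size [30. 60.] ang 40.1 z 0.082
foot 219 ctr [181. 204.] [580. 219.] size [30. 59.] ang 38.5 z 0.082
foot 219 ctr [190. 216.] [547. 190.] size [30. 59.] ang 39.5 z 0.083
foot 188 ctr [200. 228.] [509. 161.] size [30. 59.] ang 40.8 z 0.083
lever 40 ctr [136. 234.] [491. 329.] size [13. 18.] ang 46.7 z 0.107
expect [[0.512, 0.16], [0.547, 0.189], [0.583, 0.218], [0.619, 0.247], [0.654, 0.276]] lever [0.49096408 0.33004637]
```

View pics/final.png

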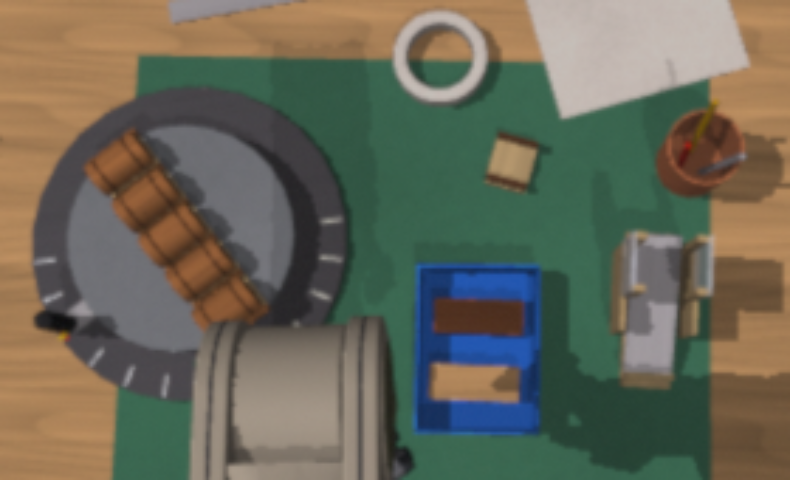

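The lever (50,320) stands on the red mark, all five feet lie in their grooves, both offcuts are in the bin and everything else is where it was.

```bash
python3 -c "
from workcell import manip
print(manip.hand_in())"
```

```text
the job is handed in; nothing more can be done
None
```

The job is handed in at about 54 s of the 184 s: both offcuts are in the blue bin, all five feet lie in their own grooves, and the jig is at the red mark with the lever let go; the glue, mug and tape were left alone.

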